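# Fit the contactor plate in a control box and shut its lid

### The job

Raise the lid of the grey control box until it stands upright, or nearly so, by itself. Put the steel mounting plate (the one carrying the contactor) in the box: hook its bare edge under the middle of the steel lip inside the near wall, then lower the edge with the terminal row gently, without dropping it, so that the plate lies flat on the two rests. Then lower the lid gently, without slamming it, until it is fully shut; leave the other things on the bench where they are.

Things in the scene. Friction and masses are not known exactly. Their poses are not given: they have to be found in the camera images.
- enclosure: Base of a grey plastic control box, fixed to the bench, open on top; 160 (x) x 200 (y) x 55 mm high, walls 4 mm, floor 5 mm. Origin: centre of its underside, on the bench; x points from the near wall (robot's side) to the hinge wall, z up. Inner faces of these walls at x = -76 and +76 mm. The plate lies in it with its bare edge near x = -72, y = 0.
- lip (a point): Middle of the free edge of the steel lip's underside. The lip is a ledge inside the near wall, x = -76 to -60 and y = -70 to +70 mm in the enclosure's frame, underside 30 and top 34 mm above the bench, so 13 mm above the rests. Axes as the enclosure.
- rests (a point): Mid-point between the tops of the two rests (17 mm above the bench) on which the plate lies. They are 12 mm wide bars along x at y = -40 and +40, from x = -76 to +63 mm in the enclosure's frame.
- end_stops (a point): Mid-point between the two end stops, on their near face's top edge. They are 16 mm wide (at y = -40 and +40), x = 57 to 63 mm in the enclosure's frame, tops 27 mm above the bench. The plate lies between the near wall and these stops with 8 mm of play; it is too long to go in flat, so it is tilted under the lip first.
- lid (a joint): Lid angle: 0 shut, growing as it swings up and back, stop at 1.75 rad; may start ajar. Friction hinges hold it wherever it is left (0.42 N m of friction, lid 0.35 kg: some 5 N at the tab moves it). The lid is a grey shell, 160 x 200 mm, 45 mm deep, walls 4 mm, that sits on the base's rim.
- lid_hinge (a point): Middle of the lid's hinge line: at x = +80, y = 0, 55 mm up in the enclosure's frame; the hinge axis is along the enclosure's y. This point's axes turn with the lid; at angle 0 they are those of the enclosure.
- lid_tab (a point): Middle of the outer edge, on the underside, of the lid's pull tab: a strip 100 mm wide (y), 5 mm thick, that sticks out 30 mm from the lid's lower front edge (lid frame, from the hinge: x = -190 to -160, z = 0 to 5 mm). Underside 55 mm above the bench when shut. Can be lifted from below and pushed down from above. Axes turn with the lid.
- plate: Loose steel mounting plate, 125 (x) x 110 (y) x 4 mm, about 0.4 kg in all. Origin: centre of its underside; x points from the bare edge to the edge with the terminal row, z up. In its middle a black contactor 60 (x) x 45 (y) mm, 49 mm above the plate's underside, with a head 44 x 45 mm up to 64 mm. Grey terminal row 20 x 90 mm centred at x = +48, up to 28 mm.
- plate_grip (a point): Centre of the contactor, 40 mm above the plate's underside, over its centre; a good grasp across the contactor's 45 mm width (along the plate's y). Axes as the plate.
- plate_bare_edge (a point): Middle of the plate's bare edge, on the underside (x = -62.5 mm); goes under the lip.
- plate_terminal_edge (a point): Middle of the plate's other edge, by the terminal row, on the underside (x = +62.5 mm).
- station: Bystander: push-button station, grey box with yellow cover and three buttons, 72 x 132 x 70 mm; origin centre of underside.
- driver: Bystander: screwdriver, about 190 mm long, lying on the bench; origin on its underside.
- breaker: Bystander: white circuit breaker, 70 x 36 x 79 mm; origin centre of underside.
- din_offcut: Bystander: steel mounting-rail offcut, 200 x 36 x 7 mm; origin centre of underside.
Mind the look-alikes: they are no part of the job. What is meant by the plate is not purple, and is the smaller of those in its own colour.

How it is judged:
By the outcome, as a careful person would: the job done as asked, in the order asked, and still so for the second after the job is handed in, with the robot touching nothing.
It also fails if it takes over 72 s, if anything falls off the work surface, if the arm or the gripper's body presses on something with over 40 N, if the wrist force passes 120 N, or if a joint passes its speed limit or range.

### The arm

A 6-joint arm with a two-finger parallel gripper is mounted at the origin on the work surface. World frame = base frame: x ahead of the robot, y to its left, z up, the work surface at z = 0. Lengths are in m, angles in degrees, forces in N, time in s.
With the tool pointing down it reaches from about 0.375 to 0.9 m from the base axis. Payload 3.1 kg.
Tool frame: the origin (TCP) lies midway between the tips of the shut fingers; the grasp point (between the pads) lies bot.hold_point_z behind it (bot.hold_point_z is the distance from the TCP to the grasp point, in m); z points along the fingers, y is the direction in which the jaws open and shut (so a half turn about z gives the same grasp; the last joint's range is limited). The gripper opens to 87 mm and grips with 3 to 60 N. Pads are 19 mm wide; open, the fingers measure 117 mm over their backs; the gripper's body (75 mm by 190 mm) begins 51 mm behind the grasp point.
Start: joints at [58.757, 30.224, 82.088, -0, 67.689, -10.227], TCP at [0.224, 0.583, 0.223] pointing down, gripper open.
Joint ranges: [-176.69, 176.69], [-43.24, 126.21], [12.49, 139.97], [-82, 262], [0, 151.66], [-163.58, 163.58]. Speed limits (degrees/s): [159.86, 159.86, 180, 180, 180, 180].

### API

Orientations are given as a 3x3 rotation matrix whose columns are the frame's x, y, z axes.
In Python, from rig import bot, vision, order gives the robot as it stands. The module is installed in compiled form; this text tells all that it offers.
- The arm moves only by the tool move_arm, never from a script. Its argument "moves" is a list of rows, each an object of numbers: "hand": the finger opening in mm, from 0 to 87; "x", "y", "z": the shift along the tool's x, y, z in units of 25 mm (1.0 is 25 mm); "wx", "wy", "wz": the turn, a rotation vector about the tool's x, y, z in degrees. In form: [{"hand": .., "x": .., "y": .., "z": .., "wx": .., "wy": .., "wz": ..}, ...]. A call has 1 to 20 rows; each row shifts and turns the commanded pose from where the row before left it, along the tool's axes as they then stand; what a row does not reach is not made up. A row lasts 1/10 s, in which the tool goes at most 50 mm and 8.59 degrees, less where a joint would pass 70% of its speed; a pose out of reach is approached as far as the arm can. A call is refused whole if a number of a shift passes 1 or a number of a turn 8.59, either way. A call with a gripper value outside its range is refused whole. The fingers move at their own pace and stop on an object; the grip force is fixed at half the most. Time passes only in rows, so rows that do not move let the fingers close. It gives the time, the measured TCP pose, the force and the opening at its end, in the units of the state.
- bot.read_state(): the state, without advancing time (a new reading comes with each control period).
- vision.capture(name): name is "side" or "top"; returns a dict with "image" (480x640x3 uint8, red, green, blue), "z_map" (480x640 float32, m along the optical axis (not along the pixel's ray), 0 where there is no reading), "fx", "fy", "cx", "cy" (pixels), "k1" (the pictures are not rectified: a ray, as slopes to the right and down, at radius r is drawn at 1 + k1 r^2 times it, then the intrinsics apply), "pose" (4x4, takes a point from camera to world coordinates). Camera axes: x right, y down, z forward; pixel columns grow to the right and rows downward; lengths in m; the calibration is good to about 2 mm. A picture is of the moment at which its call begins.
- order.hand_in(): hands the job in, once; it reports no verdict.
The state is a dict: "time_s": time; "joint_positions": joint angles; "qvel": joint speeds; "tau": joint torques, N m; "position": TCP position; "tcp_rot": TCP orientation; "force": force on the tool from outside, world axes, zero at the start; "moment": the same for the moment, N m; "opening": opening from 0.0 (shut) to 1.0 (fully open).
Only numpy, scipy, OpenCV 4.12 (cv2) and the standard library are available. Lean on these libraries where they do the work, as an engineer would, in place of code of your own. Each camera call takes 0.05 s, during which the arm holds its last target.

## Working session

There is one attempt and no reset: what is moved stays moved. The work goes in short steps, Python scripts to look and compute and a tool call to move; the robot and the scene stay as the last step left them, time stands still between calls to the robot, and variables do not carry over. Pictures are saved under pics/ and viewed, and the job is handed in when it is done.

Besides the shell and the picture viewer there is one more tool, called after "Emit:" by a JSON object that holds its "api" and its "payload", one argument or row to a line. move_arm: Moves the arm, as the interface text tells. Its arguments: {"type":"object","properties":{"moves":{"type":"array"}},"required":["moves"]}

```bash
mkdir -p pics; ls; python3 - <<'E'
from rig import bot, vision, order
import cv2,numpy as np
s=bot.read_state()
print(s, bot.hold_point_z)
for n in ["side","top"]:
    c=vision.capture(n)
    cv2.imwrite(f"pics/{n}0.png",c["image"][:,:,::-1])
    np.savez(f"{n}0.npz",**c)
    print(n,c["fx"],c["fy"],c["cx"],c["cy"],c["k1"],c["pose"].round(3).tolist())
E
```

```text
pics
{'time_s': 0.0, 'joint_positions': array([ 5.87557399e+01,  3.02807912e+01,  8.21562925e+01, -8.04427908e-04,
        6.76874394e+01, -1.02278309e+01]), 'qvel': array([-0.03371578, -0.06935914, -0.02098229, -0.03197324, -0.06010834,
       -0.08361345]), 'tau': array([-1.43246965e-03, -4.40045679e+01, -1.76592493e+01,  6.33044075e-02,
        5.83174895e-02, -1.68568477e-04]), 'position': array([0.2237466 , 0.58280028, 0.22155257]), 'tcp_rot': array([[-9.33479336e-01,  3.58629450e-01, -1.11617783e-03],
       [ 3.58630993e-01,  9.33477548e-01, -1.86486116e-03],
       [ 3.73132812e-04, -2.14110532e-03, -9.99997638e-01]]), 'force': array([-0.49041663,  0.09430556,  0.64573462]), 'moment': array([0.04068382, 0.00312269, 0.02459949]), 'opening': 0.9994772074960786} 0.0187
side 580.2876332641233 580.2876332641233 321.27606920819176 246.06311701736203 -0.14510002750039502 [[0.994, -0.055, 0.098, 0.363], [-0.112, -0.576, 0.81, -1.153], [0.012, -0.815, -0.579, 0.912], [0.0, 0.0, 0.0, 1.0]]
top 563.0881766577079 563.0881766577079 319.54534482145175 242.62170158100827 -0.04063062404090948 [[-0.018, -0.999, 0.044, 0.442], [-1.0, 0.018, 0.002, -0.01], [-0.003, -0.044, -0.999, 1.303], [0.0, 0.0, 0.0, 1.0]]
```

View pics/side0.png

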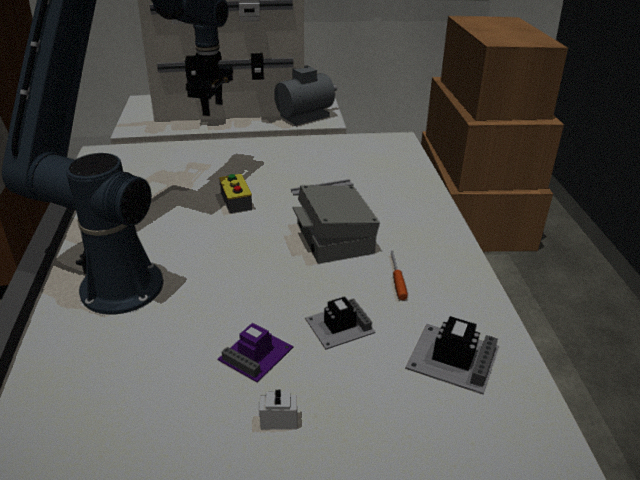

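View pics/top0.png

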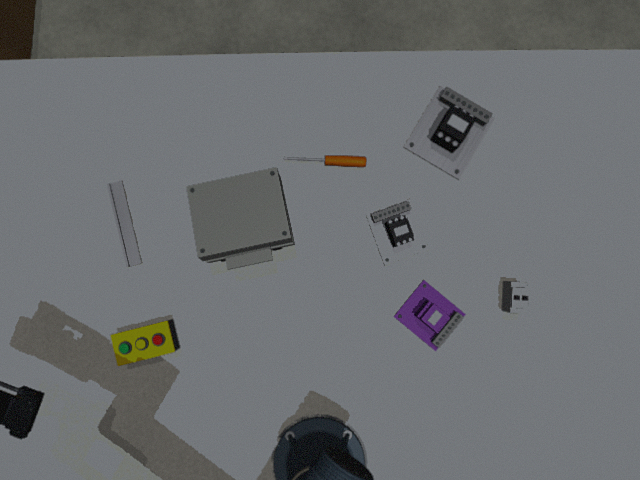

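Candidate plates in the top picture: purple (430,315), a large grey one (450,130) and a small grey one (400,230). The task wants one that is not purple and is the smaller grey, so (400,230) in top, (340,320) in side. I'll confirm that with crops.

```bash
cat > h.py <<'E'
import numpy as np,cv2
def load(n): return dict(np.load(n,allow_pickle=True))
def cloud(c):
    H,W=c["z_map"].shape
    u,v=np.meshgrid(np.arange(W),np.arange(H))
    K=np.array([[c["fx"],0,c["cx"]],[0,c["fy"],c["cy"]],[0,0,1]],float)
    p=np.stack([u,v],-1).reshape(-1,1,2).astype(float)
    n=cv2.undistortPoints(p,K,np.array([float(c["k1"]),0,0,0])).reshape(H,W,2)
    z=c["z_map"]
    P=np.concatenate([n*z[...,None],z[...,None]],-1)
    T=c["pose"]
    return P@T[:3,:3].T+T[:3,3]
def proj(c,X):
    T=np.linalg.inv(c["pose"]);X=np.atleast_2d(X)
    K=np.array([[c["fx"],0,c["cx"]],[0,c["fy"],c["cy"]],[0,0,1]],float)
    P=X@T[:3,:3].T+T[:3,3]
    return cv2.projectPoints(P.reshape(-1,1,3),np.zeros(3),np.zeros(3),K,np.array([float(c["k1"]),0,0,0]))[0].reshape(-1,2)
def atz(c,u,v,z):
    K=np.array([[c["fx"],0,c["cx"]],[0,c["fy"],c["cy"]],[0,0,1]],float)
    n=cv2.undistortPoints(np.array([[[u,v]]],float),K,np.array([float(c["k1"]),0,0,0])).reshape(2)
    T=c["pose"];d=T[:3,:3]@np.array([n[0],n[1],1]);o=T[:3,3]
    return o+d*(z-o[2])/d[2]
def crop(img,x0,y0,x1,y1,s,f):
    cv2.imwrite(f,cv2.resize(img[y0:y1,x0:x1,::-1],None,fx=s,fy=s,interpolation=cv2.INTER_CUBIC))
E
python3 - <<'E'
from h import *
t=load("top0.npz");s=load("side0.npz")
crop(t["image"],350,180,450,280,6,"pics/plate_top.png")
crop(s["image"],280,280,400,360,6,"pics/plate_side.png")
crop(t["image"],170,150,310,280,5,"pics/box_top.png")
crop(s["image"],280,170,390,270,6,"pics/box_side.png")
for n,c in(("t",t),("s",s)):
    P=cloud(c); print(n,c["z_map"].min(),c["z_map"].max())
    for (u,v) in ([(300,330),(400,228),(385,240)] if n=="t" else [(250,300),(340,306),(370,340)]): print(u,v,P[v,u])
E
```

```text
t 0.0 2.118467
300 330 [ 0.29938648  0.0413057  -0.00287933]
400 228 [ 0.52681787 -0.18642773  0.05879449]
385 240 [ 0.50353591 -0.15916033  0.00098032]
s 0.0 3.479149
250 300 [ 3.22115328e-01 -8.33739669e-02 -1.11041904e-04]
340 306 [ 0.52238748 -0.19880051  0.06460672]
370 340 [ 0.5859542  -0.24326774 -0.00301379]
```

View pics/plate_top.png

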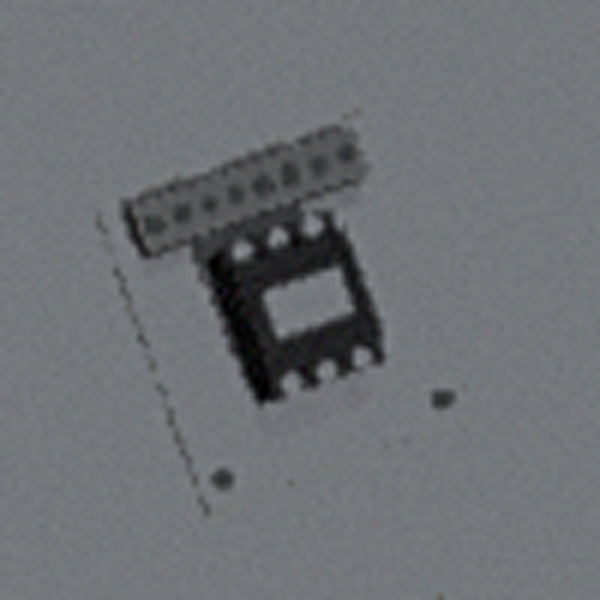

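View pics/plate_side.png

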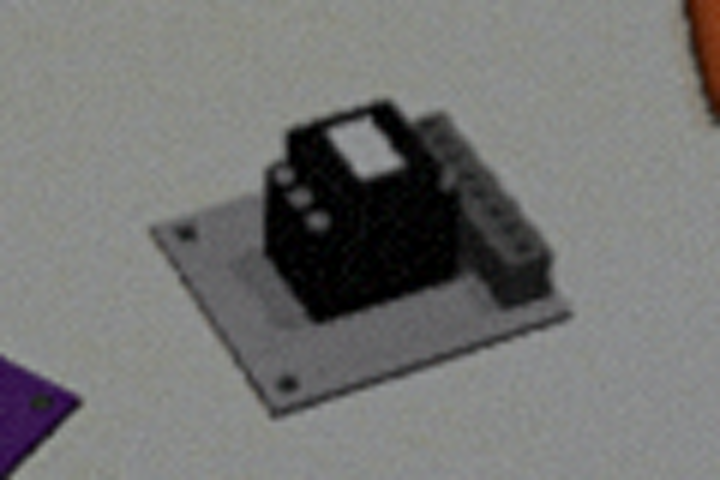

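View pics/box_top.png

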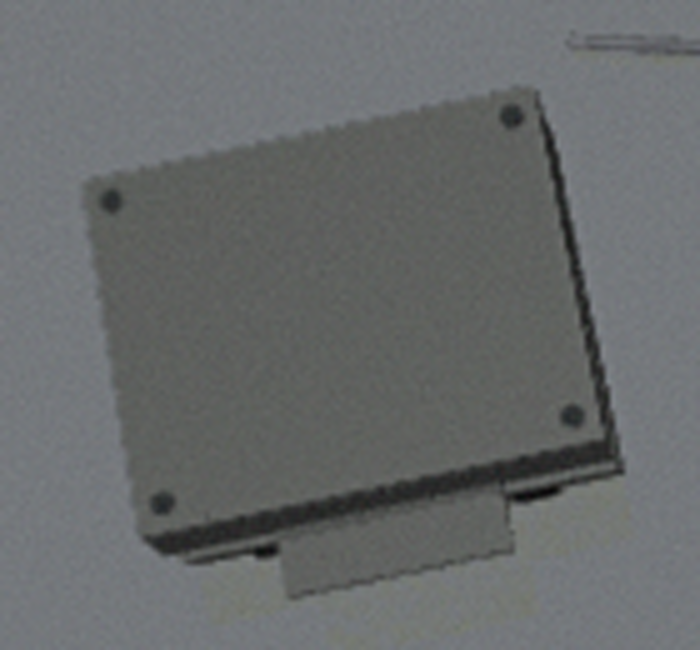

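View pics/box_side.png

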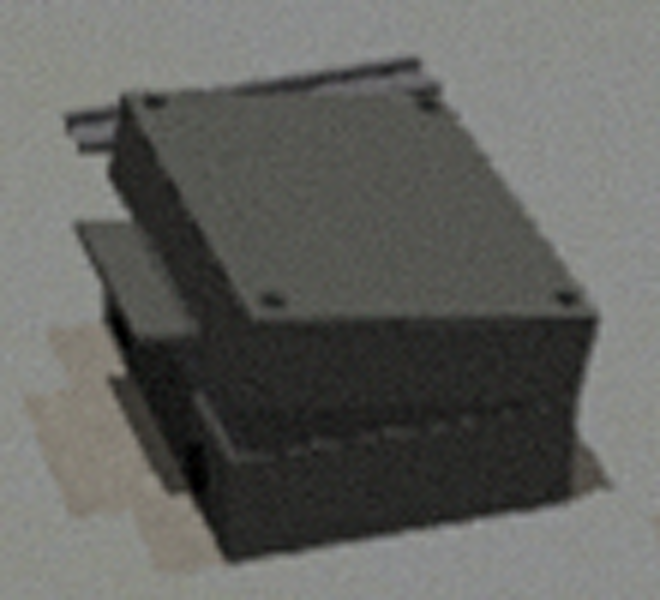

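Confirmed: the small grey plate carries a contactor and terminal row, with the bare edge (two holes) towards the robot. Next I fit the box and plate poses to the point clouds.

```bash
cat > fit.py <<'E'
from h import *
from scipy.optimize import least_squares
def sdf(P,c,h):
    q=np.abs(P-c)-h
    return np.linalg.norm(np.maximum(q,0),axis=1)+np.minimum(q.max(1),0)
def Rz(a): return np.array([[np.cos(a),-np.sin(a),0],[np.sin(a),np.cos(a),0],[0,0,1]])
def Ry(a): return np.array([[np.cos(a),0,np.sin(a)],[0,1,0],[-np.sin(a),0,np.cos(a)]])
def loc(P,x,y,yaw): return (P-[x,y,0])@Rz(yaw)
def lidloc(L,ang):  # lid swings up about y at (0.08,0,0.055)
    return (L-[0.08,0,0.055])@Ry(ang)   # world=Ry(ang)@lid : x=-1 -> z up
def sdf_box(P,x,y,yaw,ang):
    L=loc(P,x,y,yaw)
    b=sdf(L,[0,0,.0275],[.08,.1,.0275])
    M=lidloc(L,ang)
    l=sdf(M,[-.08,0,.0225],[.08,.1,.0225]); t=sdf(M,[-.175,0,.0025],[.015,.05,.0025])
    return np.minimum(np.minimum(b,l),t)
def sdf_plate(P,x,y,yaw):
    L=loc(P,x,y,yaw)
    d=[sdf(L,[0,0,.002],[.0625,.055,.002]),sdf(L,[0,0,.0265],[.03,.0225,.0225]),sdf(L,[0,0,.034],[.022,.0225,.030]),sdf(L,[.048,0,.014],[.01,.045,.014])]
    return np.min(d,0)
def fit(f,pts,x0,zb=True):
    # pts: list of clouds, each with own small z offset
    k=len(x0)
    def r(p):
        return np.concatenate([f(Q-[0,0,p[k+i]],*p[:k])*1000/np.sqrt(len(Q)) *30 for i,Q in enumerate(pts)]+[np.array(p[k:])*1000*3])
    return least_squares(r,list(x0)+[0]*len(pts),loss="soft_l1",f_scale=2.0,x_scale=[.01]*(k+len(pts)))
E
python3 - <<'E'
from fit import *
t=load("top0.npz");s=load("side0.npz")
C=[cloud(t),cloud(s)]
def sel(cx,cy,rad,zmin):
    out=[]
    for P,c in zip(C,(t,s)):
        m=(c["z_map"]>0)&(np.hypot(P[...,0]-cx,P[...,1]-cy)<rad)&(P[...,2]>zmin)&(P[...,2]<.25)
        out.append(P[m]); print(m.sum())
    return out
# bench z offsets
for P,c in zip(C,(t,s)):
    m=(c["z_map"]>0)&(np.abs(P[...,0]-.4)<.05)&(np.abs(P[...,1])<.05); print("bench z",np.median(P[m][:,2]),P[m][:,2].std())
T=C[0]; print(T[215,240])
b=sel(*T[215,240][:2],.19,.012)
r=fit(sdf_box,b,[*T[215,240][:2],.25,.2]); print("box",r.x,r.cost)
p=sel(.525,-.19,.09,.008)
for yaw in(-.3,.3):
    q=fit(sdf_plate,p,[.525,-.19,yaw]); print("plate",q.x,q.cost)
for i in range(2): print([np.median(np.abs(sdf_box(b[i]-[0,0,r.x[4+i]],*r.x[:4])))])
E
```

```text
bench z 0.000760973424779321 0.002647514559454351
bench z -0.0016435636994865943 0.002034442034047561
[0.55676675 0.15962818 0.11598986]
8174
4693
box [ 0.55885592  0.1590734   0.19174922  0.16993497  0.00102237 -0.00138837] 6779.17374583586
1116
1194
plate [ 5.24290927e-01 -1.90753307e-01  3.30616594e-01  1.16526334e-03
  3.35399621e-04] 3160.2296884314055
plate [ 5.24290960e-01 -1.90753302e-01  3.30617058e-01  1.16525821e-03
  3.35405993e-04] 3160.2296884499337
[np.float64(0.0014490619833870226)]
[np.float64(0.0012308857331982531)]
```

```bash
cat > ov.py <<'E'
from fit import *
def w(L,x,y,yaw): return np.atleast_2d(L)@Rz(yaw).T+[x,y,0]
def rect(x0,x1,y0,y1,z): return np.array([[x0,y0,z],[x1,y0,z],[x1,y1,z],[x0,y1,z]])
def overlay(c,polys,x0,y0,x1,y1,s,f):
    img=cv2.resize(c["image"][y0:y1,x0:x1,::-1],None,fx=s,fy=s,interpolation=cv2.INTER_CUBIC)
    img=cv2.convertScaleAbs(img,alpha=1.6)
    for P,col in polys:
        q=((proj(c,P)-[x0,y0]+.5)*s-.5).round().astype(int); cv2.polylines(img,[q.reshape(-1,1,2)],True,col,1)
    cv2.imwrite(f,img)
def boxpolys(bp):
    x,y,yaw,a=bp
    lid=lambda R:w(R@Ry(a).T+[.08,0,.055],x,y,yaw)
    G,R,B=(0,255,0),(0,0,255),(255,128,0)
    return [(w(rect(-.08,.08,-.1,.1,0),x,y,yaw),G),(w(rect(-.08,.08,-.1,.1,.055),x,y,yaw),G),(lid(rect(-.16,0,-.1,.1,0)),R),(lid(rect(-.16,0,-.1,.1,.045)),R),(lid(rect(-.19,-.16,-.05,.05,0)),B)]
def platepolys(T): # T 4x4
    G,R,B=(0,255,0),(0,0,255),(255,128,0)
    f=lambda P:P@T[:3,:3].T+T[:3,3]
    return [(f(rect(-.0625,.0625,-.055,.055,.004)),G),(f(rect(-.022,.022,-.0225,.0225,.064)),R),(f(rect(.038,.058,-.045,.045,.028)),B)]
E
python3 - <<'E'
from ov import *
t=load("top0.npz");s=load("side0.npz")
bp=[0.55886,0.15907,.19175,.16993]; T=np.eye(4);T[:3,:3]=Rz(.3306);T[:2,3]=[.5243,-.19075]
overlay(t,boxpolys(bp),170,150,310,280,5,"pics/a1.png")
overlay(s,boxpolys(bp),280,170,390,270,6,"pics/a2.png")
overlay(t,platepolys(T),350,180,450,280,6,"pics/a3.png")
overlay(s,platepolys(T),280,280,400,360,6,"pics/a4.png")
ims=[cv2.resize(cv2.imread(f"pics/a{i}.png"),(400,300)) for i in(1,2,3,4)]
cv2.imwrite("pics/a.png",np.vstack([np.hstack(ims[:2]),np.hstack(ims[2:])]))
E
```

```text
(no output)
```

View pics/a.png

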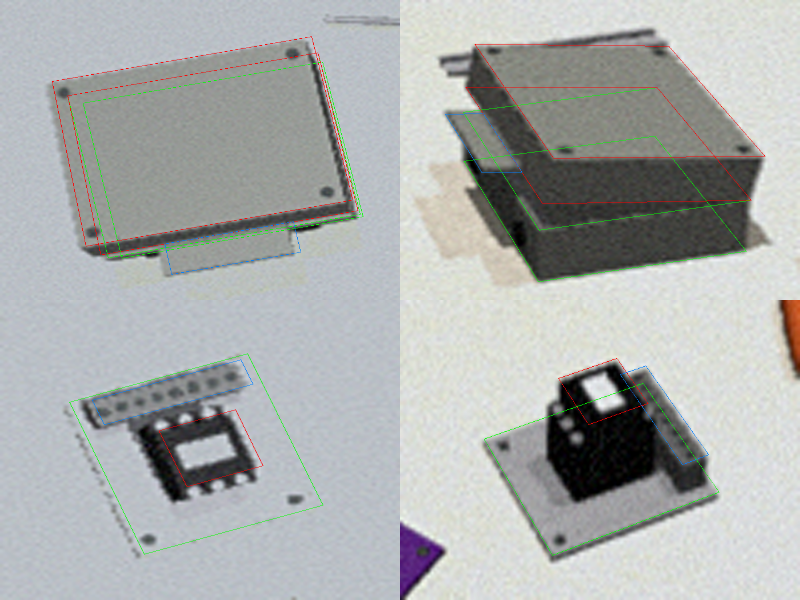

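View pics/a2.png

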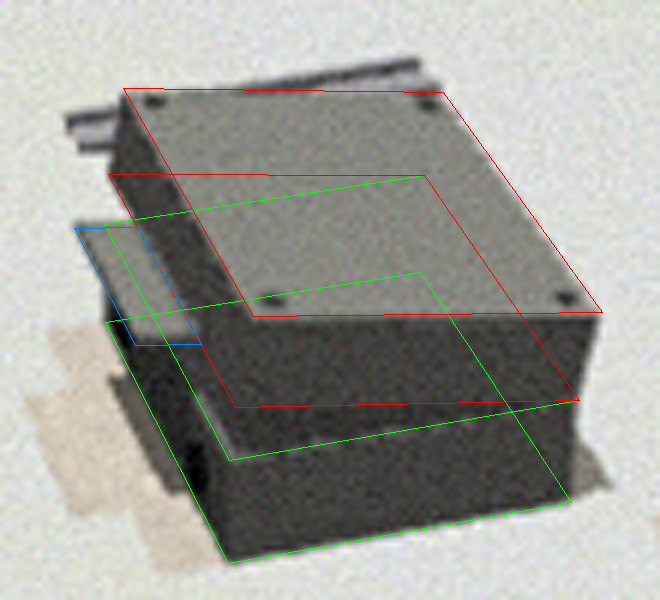

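```bash
python3 - <<'E'
from ov import *
for n in("top0.npz","side0.npz"):
    c=load(n);P=cloud(c)
    L=loc(P.reshape(-1,3),0.55886,0.15907,.19175)
    m=(L[:,0]<-.083)&(L[:,0]>-.14)&(np.abs(L[:,1])<.11)&(L[:,2]>.008)&(c["z_map"].ravel()>0)
    Q=L[m]; M=lidloc(Q,.17); k=~((np.abs(M[:,1])<.056)&(M[:,2]>-.006)); 
    print(n,k.sum()); print((Q[k][np.argsort(Q[k][:,1])]*1000).round(0)[::max(1,k.sum()//25)].tolist())
c=load("side0.npz")
img=cv2.convertScaleAbs(c["image"],alpha=3);crop(img,290,200,330,265,10,"pics/b.png")
E
```

```text
top0.npz 25
[[-139.0, -105.0, 10.0], [-94.0, -80.0, 9.0], [-112.0, -76.0, 9.0], [-131.0, -67.0, 8.0], [-84.0, -65.0, 34.0], [-84.0, -62.0, 29.0], [-84.0, -60.0, 36.0], [-85.0, -59.0, 17.0], [-83.0, -58.0, 41.0], [-85.0, -57.0, 26.0], [-85.0, -56.0, 39.0], [-85.0, -54.0, 40.0], [-84.0, -51.0, 40.0], [-84.0, -49.0, 38.0], [-85.0, -47.0, 19.0], [-85.0, -46.0, 28.0], [-122.0, -36.0, 9.0], [-120.0, 39.0, 10.0], [-123.0, 60.0, 9.0], [-85.0, 65.0, 35.0], [-84.0, 66.0, 38.0], [-84.0, 68.0, 42.0], [-83.0, 71.0, 35.0], [-85.0, 73.0, 25.0], [-85.0, 74.0, 33.0]]
side0.npz 23
[[-84.0, -72.0, 25.0], [-84.0, -72.0, 22.0], [-84.0, -71.0, 27.0], [-84.0, -71.0, 30.0], [-84.0, -70.0, 33.0], [-86.0, -68.0, 22.0], [-86.0, -68.0, 32.0], [-85.0, -66.0, 33.0], [-85.0, -65.0, 36.0], [-84.0, -62.0, 21.0], [-84.0, -61.0, 24.0], [-83.0, -61.0, 14.0], [-85.0, -55.0, 20.0], [-85.0, -55.0, 29.0], [-83.0, -51.0, 20.0], [-83.0, -50.0, 29.0], [-83.0, 47.0, 24.0], [-84.0, 53.0, 28.0], [-84.0, 56.0, 16.0], [-83.0, 58.0, 21.0], [-83.0, 66.0, 26.0], [-83.0, 67.0, 19.0], [-83.0, 67.0, 15.0]]
```

View pics/b.png

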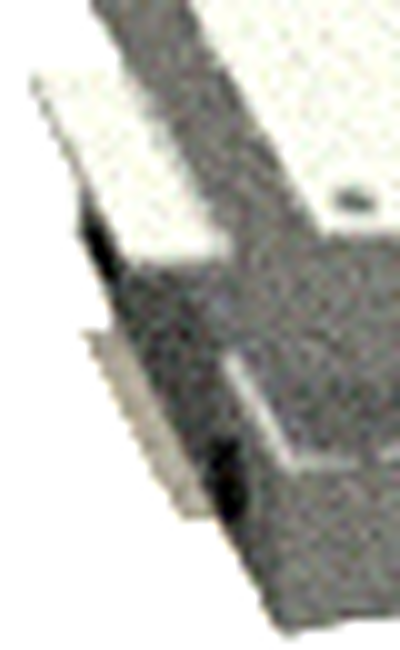

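```bash
cat > plan.py <<'E'
from ov import *
from scipy.spatial.transform import Rotation as Ro
from rig import bot
BP=[0.5585,0.1595,.1917]
def bpos(x,y,z): return w([x/1000,y/1000,z/1000],*BP)[0]
def brot(pitch,yaw=0.): # tool y along box y, z down, pitched fwd by pitch deg; yaw extra deg about world z
    R=np.array([[-1,0,0],[0,1,0],[0,0,-1.]])
    return Rz(BP[2]+np.radians(yaw))@Ry(np.radians(-pitch))@R
def step(R0,p0,R1,p1,n=None,v=22.):
    rv=Ro.from_matrix(R0.T@R1).as_rotvec(); d=R0.T@(p1-p0)
    if n is None: n=int(np.ceil(max(np.linalg.norm(d)*1000/v,np.degrees(np.linalg.norm(rv))/8,1)))
    S=sum(Ro.from_rotvec(rv/n*k).as_matrix() for k in range(n))
    dx=np.linalg.solve(S,d)/.025; dw=np.degrees(rv/n)
    print(n,"rows:",dict(zip("x y z wx wy wz".split(),[float(v) for v in np.r_[dx.round(3),dw.round(2)]])))
def plan(targets,start=None,v=22.):
    s=bot.read_state(); R,p=(s["tcp_rot"],s["position"]) if start is None else start
    for t in targets:
        R1,p1=t[0],t[1]; step(R,p,R1,p1,t[2] if len(t)>2 else None,v); R,p=R1,p1
def where():
    s=bot.read_state();L=loc(s["position"][None],*BP)[0]*1000
    R=brot(0).T@s["tcp_rot"]
    print("t",round(s["time_s"],2),"box mm",L.round(1),"rot",np.degrees(Ro.from_matrix(R).as_rotvec()).round(1),"F",s["force"].round(1),"M",s["moment"].round(2),"j",s["joint_positions"].round(1),"op",round(s["opening"],3))
E
python3 -c "
from plan import *
where(); print(bpos(-140,0,66))
plan([(brot(0),bpos(-140,0,160)),(brot(0),bpos(-140,0,66))])"
```

```text
t 0.1 box mm [-248.   479.4  221.7] rot [ 0.1  0.1 32. ] F [ 1.  -0.7  0.3] M [-0.04 -0.01 -0.03] j [ 58.8  30.3  82.1  -0.   67.7 -10.2] op 1.004
[0.42106455 0.13282608 0.066     ]
23 rows: {'x': -0.425, 'y': -0.754, 'z': 0.108, 'wx': -0.0, 'wy': -0.0, 'wz': -1.39}
5 rows: {'x': 0.0, 'y': 0.0, 'z': 0.752, 'wx': 0.0, 'wy': 0.0, 'wz': 0.0}
```

Emit:
{"api": "move_arm", "payload": {
  "moves": [
    {"hand": 0, "x": -0.425, "y": -0.754, "z": 0.108, "wz": -1.39},
    {"hand": 0, "x": -0.425, "y": -0.754, "z": 0.108, "wz": -1.39},
    {"hand": 0, "x": -0.425, "y": -0.754, "z": 0.108, "wz": -1.39},
    {"hand": 0, "x": -0.425, "y": -0.754, "z": 0.108, "wz": -1.39},
    {"hand": 0, "x": -0.425, "y": -0.754, "z": 0.108, "wz": -1.39},
    {"hand": 0, "x": -0.425, "y": -0.754, "z": 0.108, "wz": -1.39},
    {"hand": 0, "x": -0.425, "y": -0.754, "z": 0.108, "wz": -1.39},
    {"hand": 0, "x": -0.425, "y": -0.754, "z": 0.108, "wz": -1.39},
    {"hand": 0, "x": -0.425, "y": -0.754, "z": 0.108, "wz": -1.39},
    {"hand": 0, "x": -0.425, "y": -0.754, "z": 0.108, "wz": -1.39},
    {"hand": 0, "x": -0.425, "y": -0.754, "z": 0.108, "wz": -1.39},
    {"hand": 0, "x": -0.425, "y": -0.754, "z": 0.108, "wz": -1.39},
    {"hand": 0, "x": -0.425, "y": -0.754, "z": 0.108, "wz": -1.39},
    {"hand": 0, "x": -0.425, "y": -0.754, "z": 0.108, "wz": -1.39},
    {"hand": 0, "x": -0.425, "y": -0.754, "z": 0.108, "wz": -1.39},
    {"hand": 0, "x": -0.425, "y": -0.754, "z": 0.108, "wz": -1.39},
    {"hand": 0, "x": -0.425, "y": -0.754, "z": 0.108, "wz": -1.39},
    {"hand": 0, "x": -0.425, "y": -0.754, "z": 0.108, "wz": -1.39},
    {"hand": 0, "x": -0.425, "y": -0.754, "z": 0.108, "wz": -1.39},
    {"hand": 0, "x": -0.425, "y": -0.754, "z": 0.108, "wz": -1.39}
  ]
}}

```text
schema error: expected keys hand, x, y, z, wx, wy, wz
```

```bash
python3 -c "
from plan import *
where()
plan([(brot(0),bpos(-140,0,160)),(brot(10),bpos(-138,0,95)),(brot(40),bpos(-125,0,58))])"
```

```text
t 0.1 box mm [-248.   479.4  221.7] rot [ 0.1  0.1 32. ] F [ 1.  -0.7  0.3] M [-0.04 -0.01 -0.03] j [ 58.8  30.3  82.1  -0.   67.7 -10.2] op 1.004
23 rows: {'x': -0.425, 'y': -0.754, 'z': 0.108, 'wx': -0.0, 'wy': -0.0, 'wz': -1.39}
3 rows: {'x': 0.024, 'y': 0.0, 'z': 0.868, 'wx': -0.0, 'wy': -3.33, 'wz': 0.0}
4 rows: {'x': 0.013, 'y': 0.0, 'z': 0.396, 'wx': 0.0, 'wy': -7.5, 'wz': -0.0}
```

Emit:
{"api": "move_arm", "payload": {
  "moves": [
    {"hand": 0, "x": -0.543, "y": -0.963, "z": 0.138, "wx": 0, "wy": 0, "wz": -1.78},
    {"hand": 0, "x": -0.543, "y": -0.963, "z": 0.138, "wx": 0, "wy": 0, "wz": -1.78},
    {"hand": 0, "x": -0.543, "y": -0.963, "z": 0.138, "wx": 0, "wy": 0, "wz": -1.78},
    {"hand": 0, "x": -0.543, "y": -0.963, "z": 0.138, "wx": 0, "wy": 0, "wz": -1.78},
    {"hand": 0, "x": -0.543, "y": -0.963, "z": 0.138, "wx": 0, "wy": 0, "wz": -1.78},
    {"hand": 0, "x": -0.543, "y": -0.963, "z": 0.138, "wx": 0, "wy": 0, "wz": -1.78},
    {"hand": 0, "x": -0.543, "y": -0.963, "z": 0.138, "wx": 0, "wy": 0, "wz": -1.78},
    {"hand": 0, "x": -0.543, "y": -0.963, "z": 0.138, "wx": 0, "wy": 0, "wz": -1.78},
    {"hand": 0, "x": -0.543, "y": -0.963, "z": 0.138, "wx": 0, "wy": 0, "wz": -1.78},
    {"hand": 0, "x": -0.543, "y": -0.963, "z": 0.138, "wx": 0, "wy": 0, "wz": -1.78}
  ]
}}

```text
time_s: 1.1
position: [0.3018, 0.3182, 0.1878]
tcp_rot: [[-0.999, 0.054, -0.0], [0.054, 0.999, -0.0], [0.0, -0.0, -1.0]]
force: [0.3, -0.3, -0.3]
opening: 0.171
```

```bash
python3 -c "
from plan import *
where()
plan([(brot(0),bpos(-140,0,160)),(brot(10),bpos(-138,0,95)),(brot(40),bpos(-125,0,58))])"
```

```text
t 1.1 box mm [-221.8  204.7  187.8] rot [ 0.   0.  14.1] F [ 0.3 -0.3 -0.3] M [ 0.02 -0.08  0.02] j [ 31.9  19.2 110.1  -0.   50.8 -55. ] op 0.171
11 rows: {'x': -0.395, 'y': -0.699, 'z': 0.101, 'wx': -0.0, 'wy': -0.0, 'wz': -1.28}
3 rows: {'x': 0.024, 'y': 0.0, 'z': 0.868, 'wx': -0.0, 'wy': -3.33, 'wz': 0.0}
4 rows: {'x': 0.013, 'y': 0.0, 'z': 0.396, 'wx': 0.0, 'wy': -7.5, 'wz': -0.0}
```

Emit:
{"api": "move_arm", "payload": {
  "moves": [
    {"hand": 0, "x": -0.543, "y": -0.961, "z": 0.139, "wx": 0, "wy": 0, "wz": -1.76},
    {"hand": 0, "x": -0.543, "y": -0.961, "z": 0.139, "wx": 0, "wy": 0, "wz": -1.76},
    {"hand": 0, "x": -0.543, "y": -0.961, "z": 0.139, "wx": 0, "wy": 0, "wz": -1.76},
    {"hand": 0, "x": -0.543, "y": -0.961, "z": 0.139, "wx": 0, "wy": 0, "wz": -1.76},
    {"hand": 0, "x": -0.543, "y": -0.961, "z": 0.139, "wx": 0, "wy": 0, "wz": -1.76},
    {"hand": 0, "x": -0.543, "y": -0.961, "z": 0.139, "wx": 0, "wy": 0, "wz": -1.76},
    {"hand": 0, "x": -0.543, "y": -0.961, "z": 0.139, "wx": 0, "wy": 0, "wz": -1.76},
    {"hand": 0, "x": -0.543, "y": -0.961, "z": 0.139, "wx": 0, "wy": 0, "wz": -1.76},
    {"hand": 0, "x": 0.024, "y": 0, "z": 0.868, "wx": 0, "wy": -3.33, "wz": 0},
    {"hand": 0, "x": 0.024, "y": 0, "z": 0.868, "wx": 0, "wy": -3.33, "wz": 0},
    {"hand": 0, "x": 0.024, "y": 0, "z": 0.868, "wx": 0, "wy": -3.33, "wz": 0}
  ]
}}

```text
time_s: 2.2
position: [0.4222, 0.1334, 0.0949]
tcp_rot: [[-0.967, -0.188, 0.173], [-0.185, 0.982, 0.033], [-0.176, -0.0, -0.984]]
force: [-0.7, 0.3, -0.4]
opening: 0.007
```

```bash
python3 -c "
from plan import *
where()
plan([(brot(40),bpos(-125,0,58))])"
```

```text
t 2.2 box mm [-138.8    0.4   94.9] rot [  0.  -10.2   0.2] F [-0.7  0.3 -0.4] M [0.04 0.12 0.01] j [   1.9   28.2  122.1    4.6   19.7 -103.1] op 0.007
4 rows: {'x': 0.006, 'y': -0.003, 'z': 0.398, 'wx': -0.02, 'wy': -7.46, 'wz': -0.03}
```

```bash
python3 -c "
from plan import *
plan([(brot(20),bpos(-124,0,64))])"
```

```text
2 rows: {'x': -0.154, 'y': -0.006, 'z': 0.668, 'wx': -0.04, 'wy': -4.92, 'wz': -0.08}
```

Emit:
{"api": "move_arm", "payload": {
  "moves": [
    {"hand": 0, "x": -0.103, "y": -0.004, "z": 0.446, "wx": 0, "wy": -3.28, "wz": 0},
    {"hand": 0, "x": -0.103, "y": -0.004, "z": 0.446, "wx": 0, "wy": -3.28, "wz": 0},
    {"hand": 0, "x": -0.103, "y": -0.004, "z": 0.446, "wx": 0, "wy": -3.28, "wz": 0},
    {"hand": 0, "x": 0, "y": 0, "z": 0, "wx": 0, "wy": 0, "wz": 0}
  ]
}}

```text
time_s: 2.6
position: [0.4323, 0.1423, 0.0752]
tcp_rot: [[-0.941, -0.193, 0.278], [-0.18, 0.981, 0.074], [-0.287, 0.02, -0.958]]
force: [-0.1, 0.1, -0.0]
opening: 0.007
```

```bash
python3 -c "
from plan import *
where()
c=vision.capture('side') if 0 else None
from rig import vision
c=vision.capture('side'); crop(cv2.convertScaleAbs(c['image'],alpha=1.8),240,130,400,270,5,'pics/c1.png')
"
```

```text
t 2.6 box mm [-127.2    7.2   75.2] rot [ -1.1 -16.7   0. ] F [-0.1  0.1 -0. ] M [ 0.    0.19 -0.07] j [   1.4   31.8  126.3   34.5    6.8 -133.4] op 0.007
```

View pics/c1.png

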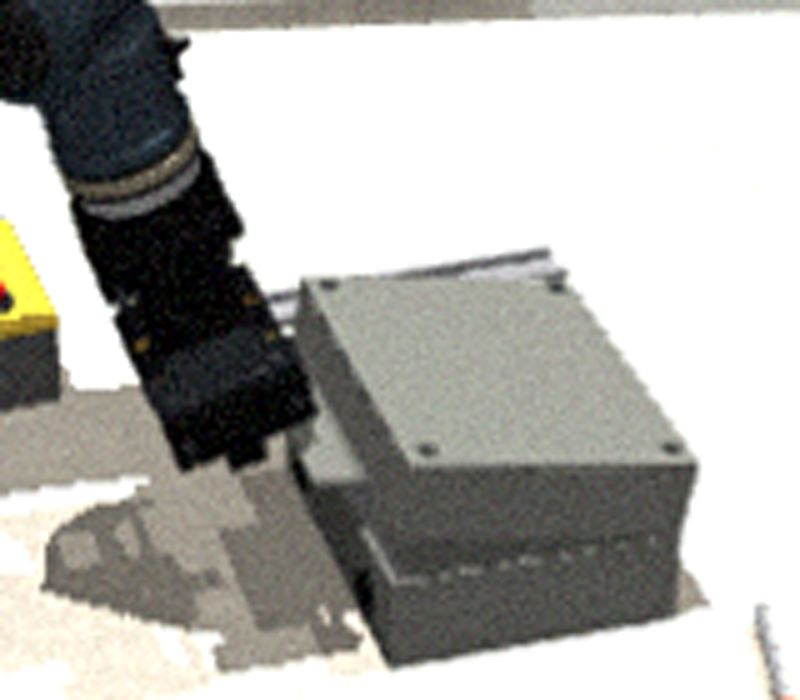

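```bash
python3 -c "
from plan import *
R=bot.read_state()['tcp_rot']
plan([(R,bpos(-113,2,66),2)])
p=lambda a:bpos(80-190*np.cos(a)-5.5,2,55+190*np.sin(a)-21)
a=np.linspace(.17,1.575,7)
s=(R,bpos(-113,2,66))
plan([(R,p(b),4) for b in a],start=s)
"
```

```text
2 rows: {'x': -0.207, 'y': -0.104, 'z': 0.261, 'wx': 0.0, 'wy': 0.0, 'wz': 0.0}
4 rows: {'x': -0.003, 'y': 0.0, 'z': -0.001, 'wx': 0.0, 'wy': 0.0, 'wz': 0.0}
4 rows: {'x': -0.243, 'y': 0.008, 'z': -0.371, 'wx': 0.0, 'wy': 0.0, 'wz': 0.0}
4 rows: {'x': -0.322, 'y': 0.006, 'z': -0.305, 'wx': 0.0, 'wy': 0.0, 'wz': 0.0}
4 rows: {'x': -0.384, 'y': 0.005, 'z': -0.222, 'wx': 0.0, 'wy': 0.0, 'wz': 0.0}
4 rows: {'x': -0.425, 'y': 0.003, 'z': -0.127, 'wx': 0.0, 'wy': 0.0, 'wz': 0.0}
4 rows: {'x': -0.443, 'y': 0.001, 'z': -0.024, 'wx': 0.0, 'wy': 0.0, 'wz': 0.0}
4 rows: {'x': -0.437, 'y': -0.001, 'z': 0.079, 'wx': 0.0, 'wy': 0.0, 'wz': 0.0}
```

Emit:
{"api": "move_arm", "payload": {
  "moves": [
    {"hand": 0, "x": -0.05, "y": -0.07, "z": 0.2, "wx": 0, "wy": 0, "wz": 0},
    {"hand": 0, "x": -0.13, "y": -0.07, "z": 0.17, "wx": 0, "wy": 0, "wz": 0},
    {"hand": 0, "x": -0.13, "y": -0.07, "z": 0.15, "wx": 0, "wy": 0, "wz": 0},
    {"hand": 0, "x": -0.1, "y": 0, "z": 0, "wx": 0, "wy": 0, "wz": 0}
  ]
}}

```text
time_s: 3.05
position: [0.4483, 0.1398, 0.0663]
tcp_rot: [[-0.94, -0.195, 0.281], [-0.181, 0.981, 0.074], [-0.29, 0.018, -0.957]]
force: [-1.6, -0.2, -1.3]
opening: 0.006
```

```bash
python3 -c "
from plan import *
where()
from rig import vision
c=vision.capture('side'); crop(cv2.convertScaleAbs(c['image'],alpha=1.8),260,150,380,260,6,'pics/c2.png')
"
```

```text
t 3.05 box mm [-111.9    1.6   66.3] rot [ -1.1 -16.8  -0.1] F [-1.6 -0.2 -1.3] M [-0.14  0.55 -0.02] j [   1.    33.5  124.6   35.9    6.7 -135.2] op 0.006
```

View pics/c2.png

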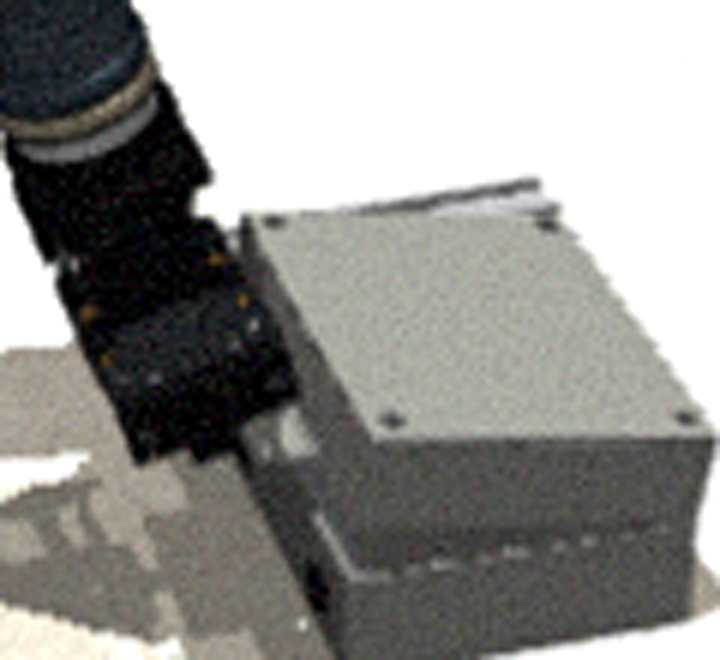

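Contact is starting (about 2 N), with the fingers just under and in front of the tab's edge. I lift along the arc.

Emit:
{"api": "move_arm", "payload": {
  "moves": [
    {"hand": 0, "x": -0.2, "y": 0.008, "z": -0.15, "wx": 0, "wy": 0, "wz": 0},
    {"hand": 0, "x": -0.243, "y": 0.008, "z": -0.371, "wx": 0, "wy": 0, "wz": 0},
    {"hand": 0, "x": -0.243, "y": 0.008, "z": -0.371, "wx": 0, "wy": 0, "wz": 0},
    {"hand": 0, "x": -0.243, "y": 0.008, "z": -0.371, "wx": 0, "wy": 0, "wz": 0},
    {"hand": 0, "x": -0.15, "y": 0.008, "z": -0.25, "wx": 0, "wy": 0, "wz": 0}
  ]
}}

```text
time_s: 3.6
position: [0.4601, 0.143, 0.1103]
tcp_rot: [[-0.941, -0.196, 0.276], [-0.182, 0.98, 0.074], [-0.285, 0.019, -0.958]]
force: [-2.2, -0.2, -4.0]
opening: 0.008
```

```bash
python3 -c "
from plan import *
where()
from rig import vision
c=vision.capture('side'); crop(cv2.convertScaleAbs(c['image'],alpha=1.8),260,120,400,260,5,'pics/c3.png')
"
```

```text
t 3.6 box mm [-99.7   2.5 110.3] rot [ -1.1 -16.6  -0.1] F [-2.2 -0.2 -4. ] M [-0.08  0.71 -0.  ] j [   1.4   27.4  121.    14.1   15.9 -112.7] op 0.008
```

View pics/c3.png

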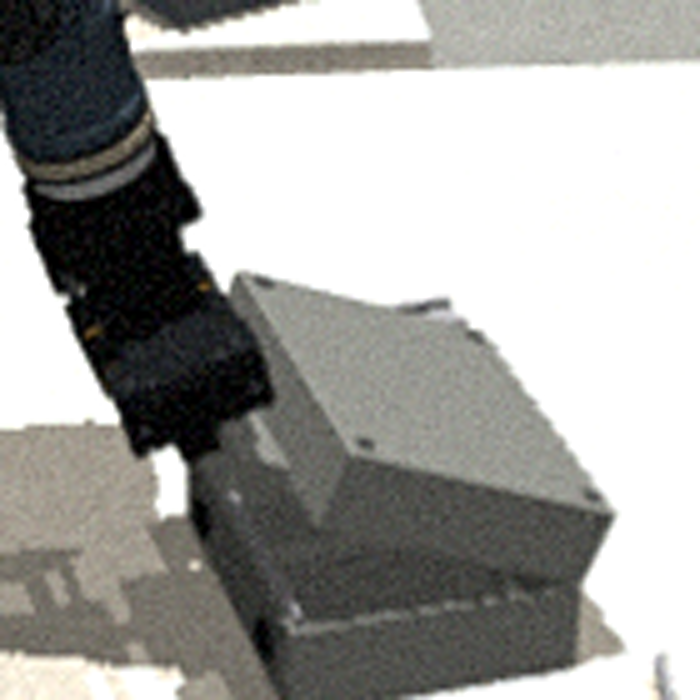

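```bash
python3 -c "
from plan import *
R=bot.read_state()['tcp_rot']
p=lambda a:bpos(80-190*np.cos(a)-5.5,2,55+190*np.sin(a)-21)
a=np.linspace(.41,1.575,6)[1:]
plan([(R,p(b),4) for b in a])
"
```

```text
4 rows: {'x': -0.31, 'y': 0.0, 'z': -0.291, 'wx': 0.0, 'wy': 0.0, 'wz': 0.0}
4 rows: {'x': -0.383, 'y': 0.004, 'z': -0.219, 'wx': 0.0, 'wy': 0.0, 'wz': 0.0}
4 rows: {'x': -0.424, 'y': 0.003, 'z': -0.125, 'wx': 0.0, 'wy': 0.0, 'wz': 0.0}
4 rows: {'x': -0.441, 'y': 0.001, 'z': -0.024, 'wx': 0.0, 'wy': 0.0, 'wz': 0.0}
4 rows: {'x': -0.435, 'y': -0.001, 'z': 0.079, 'wx': 0.0, 'wy': 0.0, 'wz': 0.0}
```

Emit:
{"api": "move_arm", "payload": {
  "moves": [
    {"hand": 0, "x": -0.31, "y": 0, "z": -0.291, "wx": 0, "wy": 0, "wz": 0},
    {"hand": 0, "x": -0.31, "y": 0, "z": -0.291, "wx": 0, "wy": 0, "wz": 0},
    {"hand": 0, "x": -0.31, "y": 0, "z": -0.291, "wx": 0, "wy": 0, "wz": 0},
    {"hand": 0, "x": -0.31, "y": 0, "z": -0.291, "wx": 0, "wy": 0, "wz": 0},
    {"hand": 0, "x": -0.383, "y": 0.004, "z": -0.219, "wx": 0, "wy": 0, "wz": 0},
    {"hand": 0, "x": -0.383, "y": 0.004, "z": -0.219, "wx": 0, "wy": 0, "wz": 0},
    {"hand": 0, "x": -0.383, "y": 0.004, "z": -0.219, "wx": 0, "wy": 0, "wz": 0},
    {"hand": 0, "x": -0.383, "y": 0.004, "z": -0.219, "wx": 0, "wy": 0, "wz": 0},
    {"hand": 0, "x": -0.424, "y": 0.003, "z": -0.125, "wx": 0, "wy": 0, "wz": 0},
    {"hand": 0, "x": -0.424, "y": 0.003, "z": -0.125, "wx": 0, "wy": 0, "wz": 0},
    {"hand": 0, "x": -0.424, "y": 0.003, "z": -0.125, "wx": 0, "wy": 0, "wz": 0},
    {"hand": 0, "x": -0.424, "y": 0.003, "z": -0.125, "wx": 0, "wy": 0, "wz": 0},
    {"hand": 0, "x": -0.441, "y": 0.001, "z": -0.024, "wx": 0, "wy": 0, "wz": 0},
    {"hand": 0, "x": -0.441, "y": 0.001, "z": -0.024, "wx": 0, "wy": 0, "wz": 0}
  ]
}}

```text
time_s: 5.05
position: [0.5707, 0.1633, 0.2116]
tcp_rot: [[-0.94, -0.195, 0.281], [-0.181, 0.981, 0.074], [-0.29, 0.018, -0.957]]
force: [-2.5, -0.5, 1.2]
opening: 0.007
```

```bash
python3 -c "
from plan import *
where()
from rig import vision
c=vision.capture('side'); crop(cv2.convertScaleAbs(c['image'],alpha=1.8),260,100,400,260,4,'pics/c4.png')
"
```

```text
t 5.05 box mm [ 12.7   1.5 211.6] rot [ -1.1 -16.9  -0.1] F [-2.5 -0.5  1.2] M [0.03 0.52 0.03] j [   3.5   23.   100.6    5.    39.9 -101. ] op 0.007
```

View pics/c4.png

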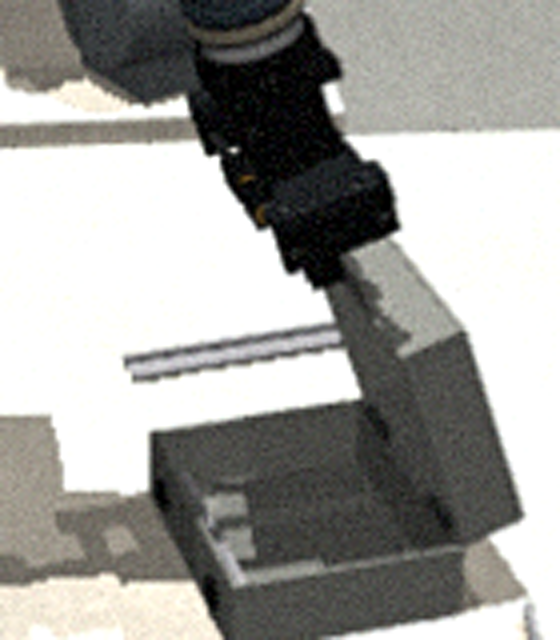

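Emit:
{"api": "move_arm", "payload": {
  "moves": [
    {"hand": 0, "x": -0.441, "y": 0.001, "z": -0.024, "wx": 0, "wy": 0, "wz": 0},
    {"hand": 0, "x": -0.441, "y": 0.001, "z": -0.024, "wx": 0, "wy": 0, "wz": 0},
    {"hand": 0, "x": -0.435, "y": 0, "z": 0.079, "wx": 0, "wy": 0, "wz": 0},
    {"hand": 0, "x": -0.435, "y": 0, "z": 0.079, "wx": 0, "wy": 0, "wz": 0},
    {"hand": 0, "x": -0.4, "y": 0, "z": 0.079, "wx": 0, "wy": 0, "wz": 0},
    {"hand": 0, "x": -0.3, "y": 0, "z": 0.079, "wx": 0, "wy": 0, "wz": 0},
    {"hand": 0, "x": 0, "y": 0, "z": 0, "wx": 0, "wy": 0, "wz": 0}
  ]
}}

```text
time_s: 5.8
position: [0.6306, 0.1751, 0.2225]
tcp_rot: [[-0.939, -0.195, 0.282], [-0.181, 0.981, 0.074], [-0.291, 0.018, -0.956]]
force: [-0.1, 0.5, -0.4]
opening: 0.002
```

```bash
python3 -c "
from plan import *
where()
from rig import vision
c=vision.capture('side'); crop(cv2.convertScaleAbs(c['image'],alpha=1.8),260,100,400,260,4,'pics/c5.png')
np.savez('side1.npz',**c)
"
```

```text
t 5.8 box mm [ 73.8   1.6 222.5] rot [ -1.1 -16.9  -0.1] F [-0.1  0.5 -0.4] M [-0.03  0.26 -0.04] j [  4.3  26.6  91.6   4.2  45.2 -99.3] op 0.002
```

View pics/c5.png

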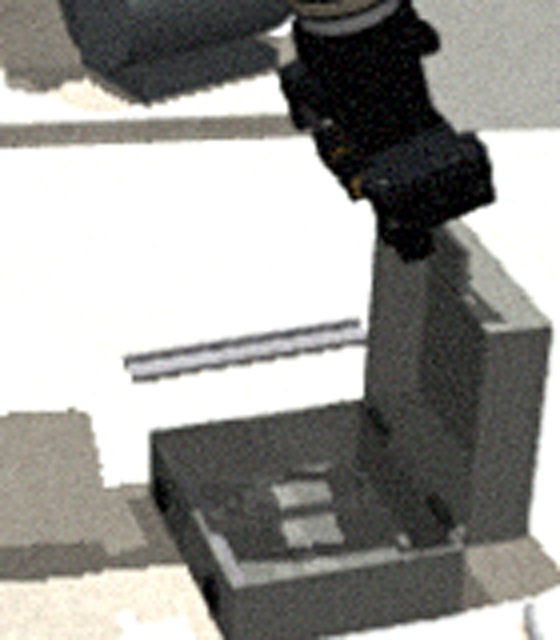

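```bash
python3 -c "
from plan import *
yp=np.degrees(.3306-BP[2])
G=np.array([.5245,-.1900,0])
plan([(brot(12),bpos(20,0,235)),(brot(0,yp),G+[0,0,.17]),(brot(0,yp),G+[0,0,.0213])])
"
```

```text
3 rows: {'x': 0.642, 'y': -0.018, 'z': -0.347, 'wx': 0.36, 'wy': 1.64, 'wz': -0.0}
17 rows: {'x': 0.349, 'y': -0.772, 'z': 0.117, 'wx': -0.05, 'wy': 0.7, 'wz': -0.47}
7 rows: {'x': 0.0, 'y': 0.0, 'z': 0.85, 'wx': 0.0, 'wy': 0.0, 'wz': 0.0}
```

Emit:
{"api": "move_arm", "payload": {
  "moves": [
    {"hand": 0, "x": 0.642, "y": -0.018, "z": -0.347, "wx": 0.36, "wy": 1.64, "wz": 0},
    {"hand": 40, "x": 0.642, "y": -0.018, "z": -0.347, "wx": 0.36, "wy": 1.64, "wz": 0},
    {"hand": 87, "x": 0.642, "y": -0.018, "z": -0.347, "wx": 0.36, "wy": 1.64, "wz": 0},
    {"hand": 87, "x": 0.424, "y": -0.937, "z": 0.142, "wx": -0.06, "wy": 0.85, "wz": -0.57},
    {"hand": 87, "x": 0.424, "y": -0.937, "z": 0.142, "wx": -0.06, "wy": 0.85, "wz": -0.57},
    {"hand": 87, "x": 0.424, "y": -0.937, "z": 0.142, "wx": -0.06, "wy": 0.85, "wz": -0.57},
    {"hand": 87, "x": 0.424, "y": -0.937, "z": 0.142, "wx": -0.06, "wy": 0.85, "wz": -0.57},
    {"hand": 87, "x": 0.424, "y": -0.937, "z": 0.142, "wx": -0.06, "wy": 0.85, "wz": -0.57},
    {"hand": 87, "x": 0.424, "y": -0.937, "z": 0.142, "wx": -0.06, "wy": 0.85, "wz": -0.57},
    {"hand": 87, "x": 0.424, "y": -0.937, "z": 0.142, "wx": -0.06, "wy": 0.85, "wz": -0.57},
    {"hand": 87, "x": 0.424, "y": -0.937, "z": 0.142, "wx": -0.06, "wy": 0.85, "wz": -0.57},
    {"hand": 87, "x": 0.424, "y": -0.937, "z": 0.142, "wx": -0.06, "wy": 0.85, "wz": -0.57},
    {"hand": 87, "x": 0.424, "y": -0.937, "z": 0.142, "wx": -0.06, "wy": 0.85, "wz": -0.57},
    {"hand": 87, "x": 0.424, "y": -0.937, "z": 0.142, "wx": -0.06, "wy": 0.85, "wz": -0.57},
    {"hand": 87, "x": 0.424, "y": -0.937, "z": 0.142, "wx": -0.06, "wy": 0.85, "wz": -0.57},
    {"hand": 87, "x": 0.424, "y": -0.937, "z": 0.142, "wx": -0.06, "wy": 0.85, "wz": -0.57},
    {"hand": 87, "x": 0.424, "y": -0.937, "z": 0.142, "wx": -0.06, "wy": 0.85, "wz": -0.57},
    {"hand": 87, "x": 0, "y": 0, "z": 0, "wx": 0, "wy": 0, "wz": 0}
  ]
}}

```text
time_s: 7.65
position: [0.5242, -0.1934, 0.1699]
tcp_rot: [[-0.947, -0.323, 0.002], [-0.323, 0.947, -0.002], [-0.001, -0.003, -1.0]]
force: [0.7, 0.2, -1.0]
opening: 0.995
```

```bash
python3 -c "
from plan import *
from rig import vision
where()
yp=np.degrees(.3306-BP[2])
G=np.array([.5245,-.1900,0])
plan([(brot(0,yp),G+[0,0,.1]),(brot(0,yp),G+[0,0,.0213])])
print(bot.read_state()['position'])
c=vision.capture('side');np.savez('side2.npz',**c)
crop(cv2.convertScaleAbs(c['image'],alpha=1.8),250,80,450,370,2,'pics/d1.png')
t=vision.capture('top');np.savez('top2.npz',**t)
# box refine with new views
out=[]
for d in(t,c):
    P=cloud(d);m=(d['z_map']>0)&(np.hypot(P[...,0]-.57,P[...,1]-.16)<.2)&(P[...,2]>.012)&(P[...,2]<.3);out.append(P[m])
from scipy.optimize import minimize_scalar
def f(P,x,y,yaw,ang):
    L=loc(P,x,y,yaw);M=lidloc(L,ang)
    S=[sdf(L,[-.078,0,.0275],[.002,.1,.0275]),sdf(L,[.078,0,.0275],[.002,.1,.0275]),sdf(L,[0,.098,.0275],[.08,.002,.0275]),sdf(L,[0,-.098,.0275],[.08,.002,.0275]),sdf(L,[0,0,.0025],[.08,.1,.0025]),
     sdf(L,[-.068,0,.032],[.008,.07,.002]),sdf(L,[0,.04,.0085],[.07,.006,.0085]),sdf(L,[0,-.04,.0085],[.07,.006,.0085]),
     sdf(M,[-.08,0,.043],[.08,.1,.002]),sdf(M,[-.158,0,.0225],[.002,.1,.0225]),sdf(M,[-.08,.098,.0225],[.08,.002,.0225]),sdf(M,[-.08,-.098,.0225],[.08,.002,.0225]),sdf(M,[-.175,0,.0025],[.015,.05,.0025])]
    return np.min(S,0)
r=fit(f,out,[.5585,.1595,.1917,1.57]);print('box',r.x.round(4),[np.median(np.abs(f(out[i],*r.x[:4]))).round(4) for i in (0,1)])
for i in(0,1):
    r=fit(f,[out[i]],[.5585,.1595,.1917,1.57]);print('cam',i,r.x.round(4))
"
```

```text
t 7.65 box mm [-100.9 -339.9  169.9] rot [ 0.2 -0.1 -7.8] F [ 0.7  0.2 -1. ] M [0.08 0.03 0.01] j [-3.170e+01  2.900e+01  9.490e+01 -1.000e-01  5.600e+01 -1.405e+02] op 0.995
4 rows: {'x': -0.013, 'y': 0.033, 'z': 0.699, 'wx': -0.04, 'wy': 0.02, 'wz': -0.03}
4 rows: {'x': 0.0, 'y': 0.0, 'z': 0.787, 'wx': 0.0, 'wy': 0.0, 'wz': 0.0}
[ 0.52418943 -0.19342009  0.16991196]
box [5.5900e-01 1.5920e-01 1.8890e-01 1.5964e+00 4.0000e-03 1.5000e-03] [np.float64(0.002), np.float64(0.0011)]
cam 0 [0.5588 0.1612 0.1895 1.5947 0.0039]
cam 1 [5.5940e-01 1.5660e-01 1.9720e-01 1.5985e+00 1.4000e-03]
```

View pics/d1.png

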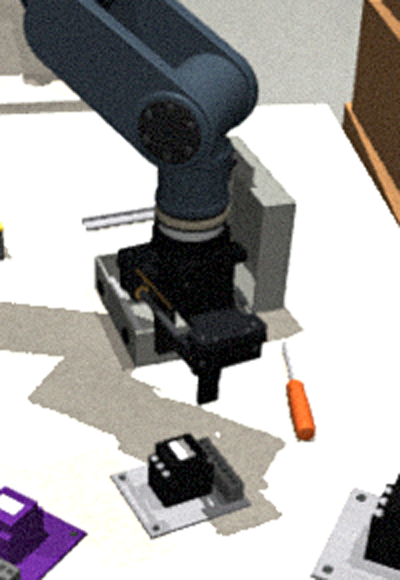

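Emit:
{"api": "move_arm", "payload": {
  "moves": [
    {"hand": 87, "x": -0.013, "y": 0.033, "z": 0.699, "wx": 0, "wy": 0, "wz": 0},
    {"hand": 87, "x": -0.013, "y": 0.033, "z": 0.699, "wx": 0, "wy": 0, "wz": 0},
    {"hand": 87, "x": -0.013, "y": 0.033, "z": 0.699, "wx": 0, "wy": 0, "wz": 0},
    {"hand": 87, "x": -0.013, "y": 0.033, "z": 0.699, "wx": 0, "wy": 0, "wz": 0},
    {"hand": 87, "x": 0, "y": 0, "z": 0, "wx": 0, "wy": 0, "wz": 0}
  ]
}}

```text
time_s: 8.25
position: [0.5217, -0.184, 0.0983]
tcp_rot: [[-0.945, -0.327, -0.004], [-0.327, 0.945, 0.003], [0.003, 0.004, -1.0]]
force: [0.3, -0.4, 0.8]
opening: 1.0
```

```bash
python3 -c "
from plan import *
from rig import vision
where()
c=vision.capture('side')
crop(cv2.convertScaleAbs(c['image'],alpha=1.8),280,240,400,360,5,'pics/d2.png')
yp=np.degrees(.3306-BP[2]);G=np.array([.5245,-.1900,0])
plan([(brot(0,yp),G+[0,0,.0213])])
"
```

```text
t 8.25 box mm [-101.5 -330.2   98.3] rot [-0.2  0.2 -8.1] F [ 0.3 -0.4  0.8] M [ 0.04  0.04 -0.03] j [ -31.    35.    98.4    0.    46.9 -140.1] op 1.0
4 rows: {'x': -0.002, 'y': -0.057, 'z': 0.781, 'wx': 0.04, 'wy': -0.03, 'wz': 0.03}
```

View pics/d2.png

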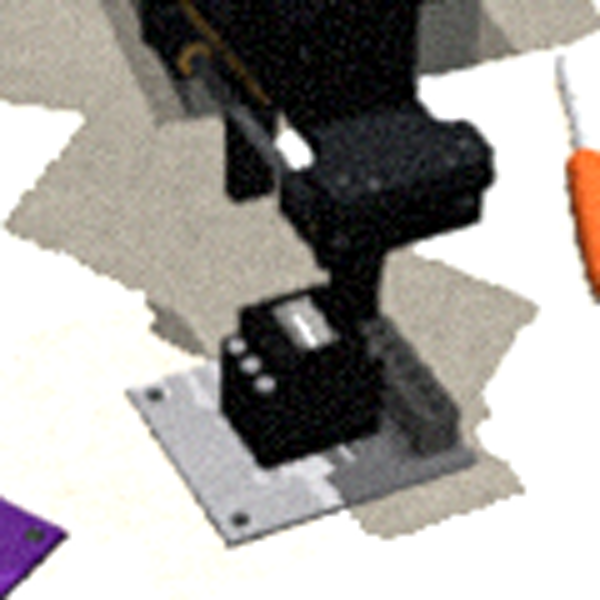

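```bash
python3 -c "
from plan import *
where();print(bot.read_state()['position'])
yp=np.degrees(.3306-BP[2]);G=np.array([.5245,-.1900,0])
plan([(brot(0,yp),G+[0,0,.0213])])
"
```

```text
t 8.3 box mm [-100.9 -331.1   99.5] rot [-0.1  0.1 -8.1] F [-0.1  0.3  0. ] M [0.03 0.02 0.03] j [ -31.    34.9   98.3    0.    47.  -140.1] op 1.001
[ 0.52258249 -0.18477087  0.09945015]
4 rows: {'x': -0.002, 'y': -0.057, 'z': 0.781, 'wx': 0.04, 'wy': -0.03, 'wz': 0.03}
```

Emit:
{"api": "move_arm", "payload": {
  "moves": [
    {"hand": 87, "x": 0, "y": -0.057, "z": 0.781, "wx": 0, "wy": 0, "wz": 0},
    {"hand": 87, "x": 0, "y": -0.057, "z": 0.781, "wx": 0, "wy": 0, "wz": 0},
    {"hand": 87, "x": 0, "y": -0.057, "z": 0.781, "wx": 0, "wy": 0, "wz": 0},
    {"hand": 87, "x": 0, "y": -0.057, "z": 0.781, "wx": 0, "wy": 0, "wz": 0},
    {"hand": 87, "x": 0, "y": 0, "z": 0, "wx": 0, "wy": 0, "wz": 0}
  ]
}}

```text
time_s: 8.8
position: [0.5245, -0.191, 0.021]
tcp_rot: [[-0.945, -0.326, -0.003], [-0.326, 0.945, 0.002], [0.002, 0.002, -1.0]]
force: [0.7, 1.0, -0.1]
opening: 1.002
```

```bash
python3 -c "
from plan import *
from rig import vision
where();s=bot.read_state();print(s['position'])
c=vision.capture('side')
crop(cv2.convertScaleAbs(c['image'],alpha=1.8),280,240,400,360,5,'pics/d3.png')
"
```

```text
t 8.8 box mm [-100.2 -337.6   21. ] rot [-0.1  0.1 -8. ] F [ 0.7  1.  -0.1] M [0.1  0.08 0.02] j [ -31.5   42.7   99.6    0.    37.9 -140.5] op 1.002
[ 0.52448345 -0.1910346   0.02103048]
```

View pics/d3.png

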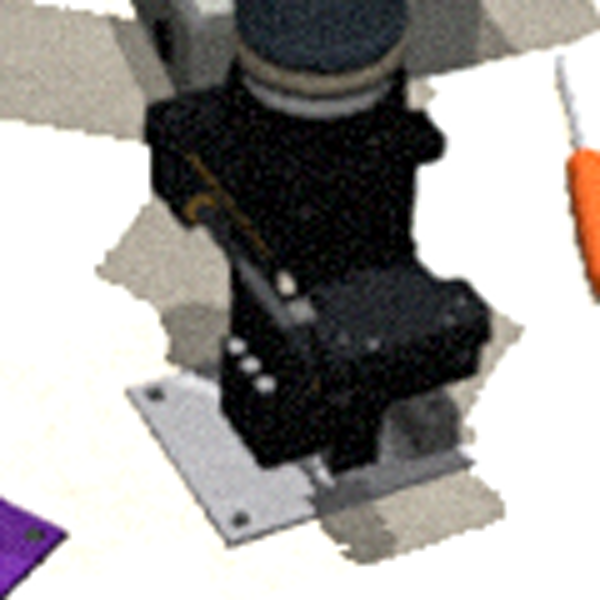

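Emit:
{"api": "move_arm", "payload": {
  "moves": [
    {"hand": 40, "x": 0, "y": 0, "z": 0, "wx": 0, "wy": 0, "wz": 0},
    {"hand": 40, "x": 0, "y": 0, "z": 0, "wx": 0, "wy": 0, "wz": 0},
    {"hand": 30, "x": 0, "y": 0, "z": 0, "wx": 0, "wy": 0, "wz": 0},
    {"hand": 30, "x": 0, "y": 0, "z": 0, "wx": 0, "wy": 0, "wz": 0},
    {"hand": 30, "x": 0, "y": 0, "z": 0, "wx": 0, "wy": 0, "wz": 0},
    {"hand": 30, "x": 0, "y": 0, "z": 0, "wx": 0, "wy": 0, "wz": 0},
    {"hand": 30, "x": 0, "y": 0, "z": -0.1, "wx": 0, "wy": 0, "wz": 0},
    {"hand": 30, "x": 0, "y": 0, "z": -0.4, "wx": 0, "wy": 0, "wz": 0},
    {"hand": 30, "x": 0, "y": 0, "z": -0.6, "wx": 0, "wy": 0, "wz": 0}
  ]
}}

```text
time_s: 9.75
position: [0.5241, -0.1914, 0.0489]
tcp_rot: [[-0.946, -0.325, -0.003], [-0.325, 0.946, 0.002], [0.002, 0.003, -1.0]]
force: [-0.3, -0.9, -3.6]
opening: 0.514
```

```bash
python3 -c "
from plan import *
where();s=bot.read_state();print(s['position'])
"
```

```text
t 9.75 box mm [-100.6 -337.9   48.9] rot [-0.1  0.2 -8. ] F [-0.3 -0.9 -3.6] M [ 0.04 -0.03  0.02] j [ -31.5   39.9   99.1   -0.    41.1 -140.5] op 0.514
[ 0.52409992 -0.19137882  0.04890515]
```

```bash
sed -i 's/^BP=.*/BP=[0.5590,0.1592,.190]/' plan.py; python3 -c "
from plan import *
s=bot.read_state()
plan([(s['tcp_rot'],s['position']+[0,0,.1]),(brot(0),bpos(-15,0,155))],v=20)
"
```

```text
6 rows: {'x': 0.002, 'y': 0.002, 'z': -0.667, 'wx': 0.0, 'wy': 0.0, 'wz': 0.0}
18 rows: {'x': -0.246, 'y': 0.735, 'z': -0.013, 'wx': 0.01, 'wy': -0.01, 'wz': 0.45}
```

Emit:
{"api": "move_arm", "payload": {
  "moves": [
    {"hand": 30, "x": 0, "y": 0, "z": -0.667, "wx": 0, "wy": 0, "wz": 0},
    {"hand": 30, "x": 0, "y": 0, "z": -0.8, "wx": 0, "wy": 0, "wz": 0},
    {"hand": 30, "x": 0, "y": 0, "z": -0.8, "wx": 0, "wy": 0, "wz": 0},
    {"hand": 30, "x": 0, "y": 0, "z": -0.8, "wx": 0, "wy": 0, "wz": 0},
    {"hand": 30, "x": 0, "y": 0.2, "z": -0.8, "wx": 0, "wy": 0, "wz": 0},
    {"hand": 30, "x": -0.246, "y": 0.6, "z": -0.14, "wx": 0, "wy": 0, "wz": 0.45},
    {"hand": 30, "x": -0.246, "y": 0.735, "z": -0.013, "wx": 0, "wy": 0, "wz": 0.45},
    {"hand": 30, "x": -0.246, "y": 0.735, "z": -0.013, "wx": 0, "wy": 0, "wz": 0.45},
    {"hand": 30, "x": -0.246, "y": 0.735, "z": -0.013, "wx": 0, "wy": 0, "wz": 0.45},
    {"hand": 30, "x": -0.246, "y": 0.735, "z": -0.013, "wx": 0, "wy": 0, "wz": 0.45},
    {"hand": 30, "x": -0.246, "y": 0.735, "z": -0.013, "wx": 0, "wy": 0, "wz": 0.45},
    {"hand": 30, "x": -0.246, "y": 0.735, "z": -0.013, "wx": 0, "wy": 0, "wz": 0.45},
    {"hand": 30, "x": -0.246, "y": 0.735, "z": -0.013, "wx": 0, "wy": 0, "wz": 0.45},
    {"hand": 30, "x": -0.246, "y": 0.735, "z": -0.013, "wx": 0, "wy": 0, "wz": 0.45}
  ]
}}

```text
time_s: 11.15
position: [0.528, -0.0152, 0.1524]
tcp_rot: [[-0.966, -0.258, -0.001], [-0.258, 0.966, 0.0], [0.001, 0.001, -1.0]]
force: [0.1, -0.0, -3.2]
opening: 0.511
```

```bash
python3 -c "
from plan import *
from rig import vision
where();s=bot.read_state()
plan([(brot(0),bpos(-15,0,155))],v=20)
c=vision.capture('side');np.savez('side3.npz',**c)
crop(cv2.convertScaleAbs(c['image'],alpha=1.8),260,110,420,260,5,'pics/e1.png')
P=np.array(s['position']);T=np.eye(4)
R=s['tcp_rot']@np.array([[-1,0,0],[0,1,0],[0,0,-1.]]);T[:3,:3]=R;T[:3,3]=P-R@[0,0,.0213]
np.save('T3.npy',T)
overlay(c,platepolys(T),260,110,420,260,5,'pics/e2.png')
"
```

```text
t 11.15 box mm [ -63.3 -165.4  152.4] rot [-0.   0.1 -4. ] F [ 0.1 -0.  -3.2] M [ 0.03  0.03 -0.  ] j [ -13.8   28.5   99.9   -0.    51.6 -118.7] op 0.511
9 rows: {'x': -0.243, 'y': 0.726, 'z': -0.011, 'wx': 0.0, 'wy': -0.01, 'wz': 0.45}
```

View pics/e2.png

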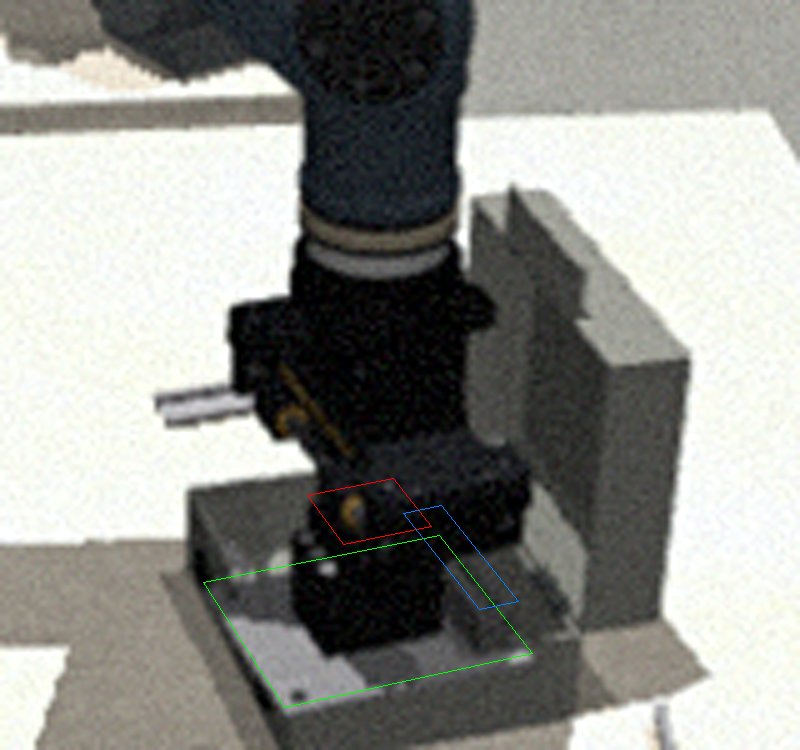

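```bash
python3 -c "
from plan import *
c=load('side3.npz');T=np.load('T3.npy')
c['image']=cv2.convertScaleAbs(c['image'],alpha=1.3)
overlay(c,platepolys(T),295,205,375,260,10,'pics/e3.png')
c['image'][:]=c['image'];overlay(c,[],295,205,375,260,10,'pics/e4.png')
a,b=[cv2.resize(cv2.imread(f),(560,385))[:,:] for f in('pics/e3.png','pics/e4.png')]
cv2.imwrite('pics/e5.png',cv2.resize(np.vstack([a,b]),None,fx=.78,fy=.78))
"
```

```text
(no output)
```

View pics/e5.png

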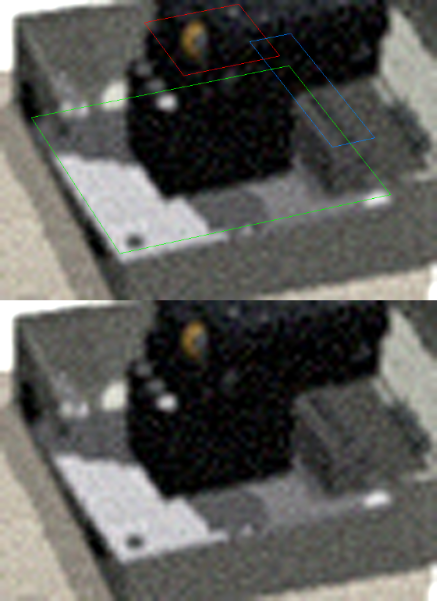

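```bash
cat >> plan.py <<'E'
def PT(Bx,Bz,th,y=0.,n=None):
    c,s=np.cos(np.radians(th)),np.sin(np.radians(th))
    O=np.array([Bx+62.5*c,y,Bz+62.5*s]); t=O+21.3*np.array([-s,0,c])
    r=(brot(th),bpos(*t)); return r if n is None else r+(n,)
def bare():
    s=bot.read_state();R=s['tcp_rot']@np.array([[-1,0,0],[0,1,0],[0,0,-1.]]);O=s['position']-R@[0,0,.0213]
    f=lambda v:(loc((O+R@np.array(v))[None],*BP)[0]*1000).round(1)
    print('bare',f([-.0625,0,0]),'term',f([.0625,0,0]))
E
python3 -c "
from plan import *
bare()
plan([PT(-52,95,15),PT(-52,35,15)],v=20)
"
```

```text
bare [-125.6 -166.8  131.2] term [  -0.9 -157.9  131.1]
9 rows: {'x': -0.31, 'y': 0.71, 'z': 0.129, 'wx': 0.08, 'wy': -1.67, 'wz': 0.45}
3 rows: {'x': 0.207, 'y': 0.0, 'z': 0.773, 'wx': 0.0, 'wy': 0.0, 'wz': 0.0}
```

Emit:
{"api": "move_arm", "payload": {
  "moves": [
    {"hand": 30, "x": -0.31, "y": 0.71, "z": 0.129, "wx": 0.08, "wy": -1.67, "wz": 0.45},
    {"hand": 30, "x": -0.31, "y": 0.71, "z": 0.129, "wx": 0.08, "wy": -1.67, "wz": 0.45},
    {"hand": 30, "x": -0.31, "y": 0.71, "z": 0.129, "wx": 0.08, "wy": -1.67, "wz": 0.45},
    {"hand": 30, "x": -0.31, "y": 0.71, "z": 0.129, "wx": 0.08, "wy": -1.67, "wz": 0.45},
    {"hand": 30, "x": -0.31, "y": 0.71, "z": 0.129, "wx": 0.08, "wy": -1.67, "wz": 0.45},
    {"hand": 30, "x": -0.31, "y": 0.71, "z": 0.129, "wx": 0.08, "wy": -1.67, "wz": 0.45},
    {"hand": 30, "x": -0.31, "y": 0.71, "z": 0.129, "wx": 0.08, "wy": -1.67, "wz": 0.45},
    {"hand": 30, "x": -0.31, "y": 0.71, "z": 0.129, "wx": 0.08, "wy": -1.67, "wz": 0.45},
    {"hand": 30, "x": -0.31, "y": 0.71, "z": 0.129, "wx": 0.08, "wy": -1.67, "wz": 0.45},
    {"hand": 30, "x": 0, "y": 0, "z": 0, "wx": 0, "wy": 0, "wz": 0}
  ]
}}

```text
time_s: 12.2
position: [0.5614, 0.1575, 0.1307]
tcp_rot: [[-0.949, -0.191, 0.253], [-0.185, 0.982, 0.047], [-0.257, -0.002, -0.966]]
force: [-1.1, -0.7, -2.6]
opening: 0.518
```

```bash
cat > snap.py <<'E'
from plan import *
from rig import vision
import sys
def snap(k,box=(280,130,400,260),cam='side',sc=5):
    s=bot.read_state();R=s['tcp_rot']@np.array([[-1,0,0],[0,1,0],[0,0,-1.]]);T=np.eye(4);T[:3,:3]=R;T[:3,3]=s['position']-R@[0,0,.0213]
    c=vision.capture(cam);np.savez(f'{cam}_{k}.npz',**c)
    overlay(c,platepolys(T)+[(w(rect(-.08,.08,-.1,.1,.055),*BP),(0,255,255)),(w(rect(-.076,-.06,-.07,.07,.034),*BP),(255,0,255))],*box,sc,f'pics/{k}.png')
E
python3 -c "
from snap import *
where();bare();snap('f1')
plan([PT(-52,35,15)],v=15)
"
```

```text
t 12.2 box mm [  2.1  -2.1 130.7] rot [  0.1 -14.9  -0.1] F [-1.1 -0.7 -2.6] M [-0.1   0.43 -0.05] j [   3.8   30.1  104.7    3.4   30.5 -100. ] op 0.518
bare [-52.9  -2.3  94.1] term [ 67.9  -2.  126.2]
4 rows: {'x': 0.145, 'y': 0.032, 'z': 0.572, 'wx': -0.03, 'wy': -0.03, 'wz': 0.03}
```

View pics/f1.png

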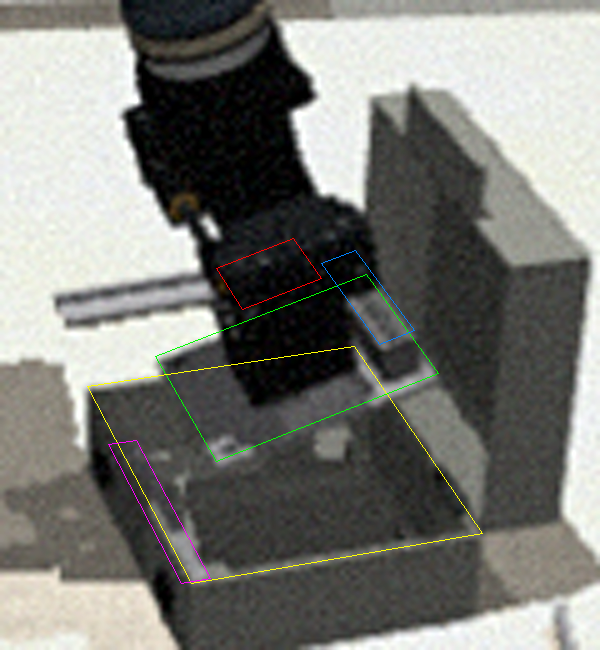

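Emit:
{"api": "move_arm", "payload": {
  "moves": [
    {"hand": 30, "x": 0.145, "y": 0.032, "z": 0.572, "wx": 0, "wy": 0, "wz": 0},
    {"hand": 30, "x": 0.145, "y": 0.032, "z": 0.572, "wx": 0, "wy": 0, "wz": 0},
    {"hand": 30, "x": 0.145, "y": 0.032, "z": 0.572, "wx": 0, "wy": 0, "wz": 0},
    {"hand": 30, "x": 0.145, "y": 0.032, "z": 0.5, "wx": 0, "wy": 0, "wz": 0},
    {"hand": 30, "x": 0, "y": 0, "z": 0, "wx": 0, "wy": 0, "wz": 0}
  ]
}}

```text
time_s: 12.75
position: [0.5611, 0.1579, 0.0722]
tcp_rot: [[-0.95, -0.188, 0.25], [-0.182, 0.982, 0.045], [-0.254, -0.002, -0.967]]
force: [-0.5, 0.3, -3.7]
opening: 0.517
```

```bash
python3 -c "
from snap import *
where();bare();snap('f2')
plan([PT(-52,19.5,15)],v=5)
"
```

```text
t 12.75 box mm [ 1.8 -1.7 72.2] rot [  0.2 -14.7   0.1] F [-0.5  0.3 -3.7] M [0.02 0.45 0.02] j [   3.9   36.2  106.6    4.2   22.6 -100.6] op 0.517
bare [-53.2  -1.7  35.7] term [67.7 -1.8 67.4]
4 rows: {'x': 0.042, 'y': 0.017, 'z': 0.163, 'wx': -0.04, 'wy': -0.04, 'wz': -0.01}
```

View pics/f2.png

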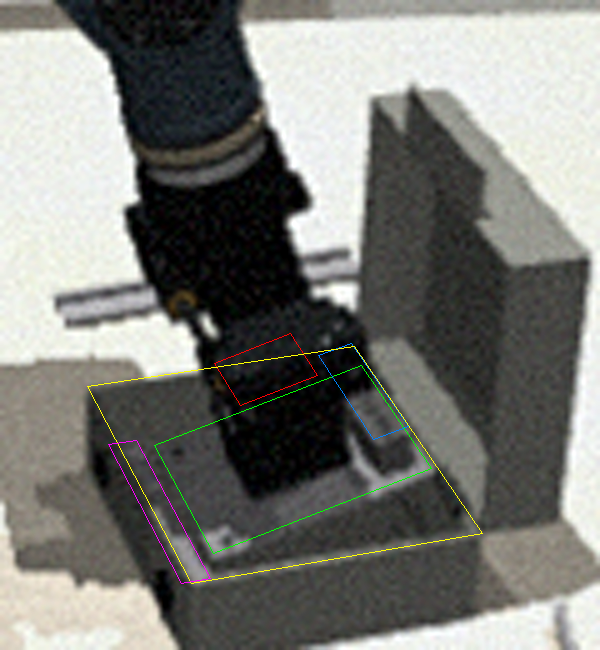

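Emit:
{"api": "move_arm", "payload": {
  "moves": [
    {"hand": 30, "x": 0.042, "y": 0.03, "z": 0.16, "wx": 0, "wy": 0, "wz": 0},
    {"hand": 30, "x": 0.042, "y": 0.03, "z": 0.16, "wx": 0, "wy": 0, "wz": 0},
    {"hand": 30, "x": 0.042, "y": 0.01, "z": 0.16, "wx": 0, "wy": 0, "wz": 0},
    {"hand": 30, "x": 0.042, "y": 0, "z": 0.15, "wx": 0, "wy": 0, "wz": 0},
    {"hand": 30, "x": 0, "y": 0, "z": 0, "wx": 0, "wy": 0, "wz": 0}
  ]
}}

```text
time_s: 13.3
position: [0.5619, 0.1607, 0.0569]
tcp_rot: [[-0.949, -0.188, 0.254], [-0.183, 0.982, 0.046], [-0.258, -0.003, -0.966]]
force: [-0.3, 0.4, -3.6]
opening: 0.515
```

```bash
python3 -c "
from snap import *
where();bare();snap('f3');bare()
plan([PT(-72,19.5,15)],v=4)
"
```

```text
t 13.3 box mm [ 3.1  0.9 56.9] rot [  0.2 -14.9   0. ] F [-0.3  0.4 -3.6] M [-0.01  0.38  0.01] j [   4.2   37.9  106.9    4.5   20.4 -100.7] op 0.515
bare [-51.8   0.8  20.2] term [69.   0.8 52.5]
bare [-51.6   0.8  20.4] term [69.1  0.8 52.7]
6 rows: {'x': 0.133, 'y': -0.006, 'z': -0.029, 'wx': -0.03, 'wy': -0.01, 'wz': 0.0}
```

View pics/f3.png

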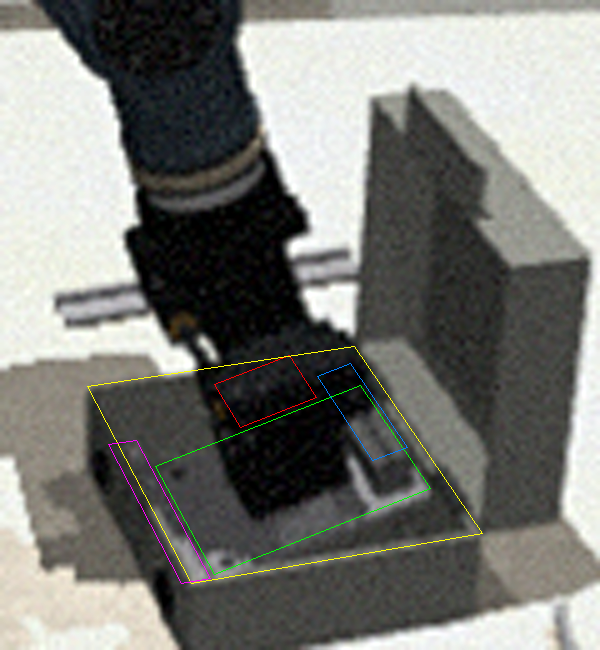

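Emit:
{"api": "move_arm", "payload": {
  "moves": [
    {"hand": 30, "x": 0.135, "y": -0.006, "z": -0.029, "wx": 0, "wy": 0, "wz": 0},
    {"hand": 30, "x": 0.135, "y": -0.006, "z": -0.029, "wx": 0, "wy": 0, "wz": 0},
    {"hand": 30, "x": 0.135, "y": -0.006, "z": -0.029, "wx": 0, "wy": 0, "wz": 0},
    {"hand": 30, "x": 0.135, "y": -0.006, "z": -0.029, "wx": 0, "wy": 0, "wz": 0}
  ]
}}

```text
time_s: 13.75
position: [0.5484, 0.1574, 0.0569]
tcp_rot: [[-0.949, -0.188, 0.255], [-0.183, 0.982, 0.046], [-0.259, -0.003, -0.966]]
force: [1.2, -0.2, -3.6]
opening: 0.511
```

```bash
python3 -c "
from snap import *
where();bare()
plan([PT(-72,19.5,15)],v=4)
"
```

```text
t 13.75 box mm [-10.7   0.2  56.9] rot [  0.2 -15.    0. ] F [ 1.2 -0.2 -3.6] M [-0.01  0.35  0.05] j [   3.9   37.4  108.9    5.1   18.8 -101.6] op 0.511
bare [-65.6   0.2  20.1] term [55.1  0.2 52.5]
2 rows: {'x': 0.127, 'y': -0.004, 'z': -0.021, 'wx': -0.08, 'wy': 0.0, 'wz': 0.0}
```

Emit:
{"api": "move_arm", "payload": {
  "moves": [
    {"hand": 30, "x": 0.125, "y": -0.004, "z": -0.025, "wx": 0, "wy": 0, "wz": 0},
    {"hand": 30, "x": 0.125, "y": -0.004, "z": -0.025, "wx": 0, "wy": 0, "wz": 0},
    {"hand": 30, "x": 0, "y": 0, "z": 0, "wx": 0, "wy": 0, "wz": 0}
  ]
}}

```text
time_s: 14.05
position: [0.5418, 0.1559, 0.0562]
tcp_rot: [[-0.949, -0.188, 0.254], [-0.182, 0.982, 0.046], [-0.258, -0.003, -0.966]]
force: [-0.1, -0.3, -4.2]
opening: 0.518
```

```bash
python3 -c "
from snap import *
where();bare();snap('f4')
plan([PT(-72,18,8,n=6),PT(-72,17.5,3,n=5),PT(-72,17.2,0,n=4)],v=4)
"
```

```text
t 14.05 box mm [-17.5   0.   56.2] rot [  0.2 -14.9   0. ] F [-0.1 -0.3 -4.2] M [-0.02  0.35 -0.03] j [   3.8   37.2  109.9    5.4   18.1 -102. ] op 0.518
bare [-72.4  -0.   19.5] term [48.4 -0.  51.7]
6 rows: {'x': -0.013, 'y': 0.0, 'z': 0.061, 'wx': -0.03, 'wy': 1.17, 'wz': -0.0}
5 rows: {'x': -0.014, 'y': 0.0, 'z': 0.048, 'wx': -0.0, 'wy': 1.0, 'wz': 0.0}
4 rows: {'x': -0.011, 'y': -0.0, 'z': 0.036, 'wx': 0.0, 'wy': 0.75, 'wz': 0.0}
```

View pics/f4.png

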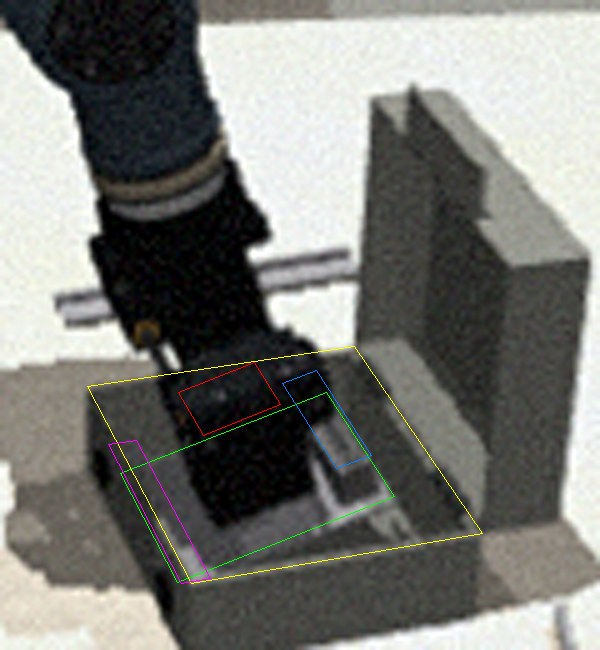

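Emit:
{"api": "move_arm", "payload": {
  "moves": [
    {"hand": 30, "x": -0.013, "y": 0, "z": 0.061, "wx": 0, "wy": 1.17, "wz": 0},
    {"hand": 30, "x": -0.013, "y": 0, "z": 0.061, "wx": 0, "wy": 1.17, "wz": 0},
    {"hand": 30, "x": -0.013, "y": 0, "z": 0.061, "wx": 0, "wy": 1.17, "wz": 0},
    {"hand": 30, "x": -0.013, "y": 0, "z": 0.061, "wx": 0, "wy": 1.17, "wz": 0},
    {"hand": 30, "x": -0.013, "y": 0, "z": 0.061, "wx": 0, "wy": 1.17, "wz": 0},
    {"hand": 30, "x": -0.013, "y": 0, "z": 0.061, "wx": 0, "wy": 1.17, "wz": 0},
    {"hand": 30, "x": -0.014, "y": 0, "z": 0.048, "wx": 0, "wy": 1.0, "wz": 0},
    {"hand": 30, "x": -0.014, "y": 0, "z": 0.048, "wx": 0, "wy": 1.0, "wz": 0},
    {"hand": 30, "x": -0.014, "y": 0, "z": 0.048, "wx": 0, "wy": 1.0, "wz": 0},
    {"hand": 30, "x": -0.014, "y": 0, "z": 0.048, "wx": 0, "wy": 1.0, "wz": 0}
  ]
}}

```text
time_s: 15.1
position: [0.549, 0.1571, 0.0435]
tcp_rot: [[-0.98, -0.188, 0.069], [-0.188, 0.982, 0.01], [-0.07, -0.003, -0.998]]
force: [0.3, 0.1, -0.5]
opening: 0.515
```

```bash
python3 -c "
from snap import *
where();bare();snap('f5')
plan([PT(-72,17.2,0,n=8)],v=4)
"
```

```text
t 15.1 box mm [-10.2  -0.1  43.5] rot [ 0.2 -4.   0. ] F [ 0.3  0.1 -0.5] M [ 0.09  0.09 -0.01] j [  4.6  40.1 100.6   0.5  35.3 -96.6] op 0.515
bare [-71.1  -0.1  17.9] term [53.6 -0.2 26.6]
8 rows: {'x': -0.002, 'y': 0.001, 'z': 0.024, 'wx': -0.02, 'wy': 0.49, 'wz': -0.01}
```

View pics/f5.png

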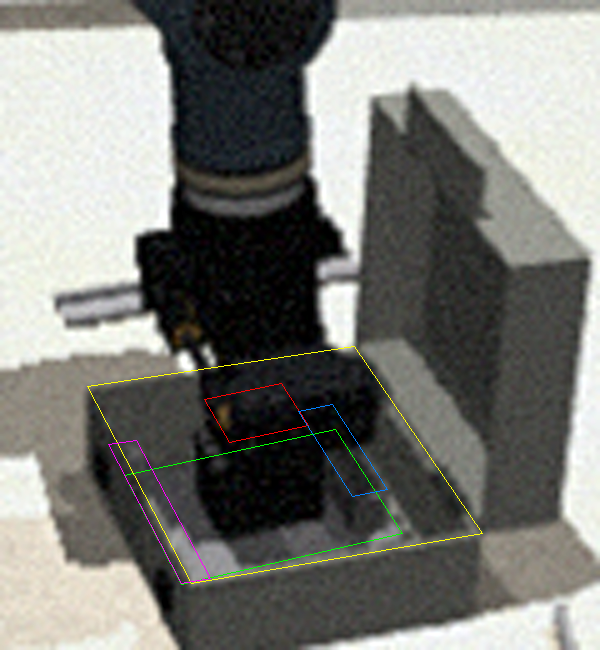

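Emit:
{"api": "move_arm", "payload": {
  "moves": [
    {"hand": 30, "x": 0, "y": 0, "z": 0.024, "wx": 0, "wy": 0.49, "wz": 0},
    {"hand": 30, "x": 0, "y": 0, "z": 0.024, "wx": 0, "wy": 0.49, "wz": 0},
    {"hand": 30, "x": 0, "y": 0, "z": 0.024, "wx": 0, "wy": 0.49, "wz": 0},
    {"hand": 30, "x": 0, "y": 0, "z": 0.024, "wx": 0, "wy": 0.49, "wz": 0},
    {"hand": 30, "x": 0, "y": 0, "z": 0.024, "wx": 0, "wy": 0.49, "wz": 0},
    {"hand": 30, "x": 0, "y": 0, "z": 0.024, "wx": 0, "wy": 0.49, "wz": 0},
    {"hand": 30, "x": 0, "y": 0, "z": 0, "wx": 0, "wy": 0, "wz": 0}
  ]
}}

```text
time_s: 15.85
position: [0.5503, 0.1573, 0.0403]
tcp_rot: [[-0.982, -0.188, 0.022], [-0.188, 0.982, 0.001], [-0.021, -0.003, -1.0]]
force: [3.6, -0.1, 6.5]
opening: 0.512
```

```bash
python3 -c "
from snap import *
where();bare()
plan([PT(-72,17.2,0,n=4)],v=4)
"
```

```text
t 15.85 box mm [-8.9 -0.2 40.3] rot [ 0.2 -1.2  0.1] F [ 3.6 -0.1  6.5] M [ 0.33 -0.28 -0.13] j [  4.8  41.1  98.3  -0.1  39.4 -96. ] op 0.512
bare [-70.9  -0.2  17.7] term [54.  -0.4 20.4]
4 rows: {'x': 0.006, 'y': 0.002, 'z': 0.018, 'wx': -0.04, 'wy': 0.31, 'wz': -0.02}
```

Emit:
{"api": "move_arm", "payload": {
  "moves": [
    {"hand": 30, "x": 0.01, "y": 0, "z": 0, "wx": 0, "wy": 0.4, "wz": 0},
    {"hand": 30, "x": 0.01, "y": 0, "z": 0, "wx": 0, "wy": 0.4, "wz": 0},
    {"hand": 30, "x": 0.01, "y": 0, "z": 0, "wx": 0, "wy": 0.4, "wz": 0},
    {"hand": 30, "x": 0, "y": 0, "z": 0, "wx": 0, "wy": 0, "wz": 0}
  ]
}}

```text
time_s: 16.25
position: [0.5472, 0.1569, 0.0393]
tcp_rot: [[-0.982, -0.188, -0.004], [-0.188, 0.982, -0.004], [0.004, -0.003, -1.0]]
force: [0.6, -0.8, 1.0]
opening: 0.514
```

```bash
python3 -c "
from snap import *
where();bare();snap('f6')
"
```

```text
t 16.25 box mm [-12.1  -0.   39.3] rot [0.2 0.2 0. ] F [ 0.6 -0.8  1. ] M [ 0.19 -0.46 -0.11] j [  4.9  41.4  97.6  -0.3  41.2 -95.8] op 0.514
bare [-74.6  -0.1  18.3] term [50.4 -0.1 17.8]
```

View pics/f6.png

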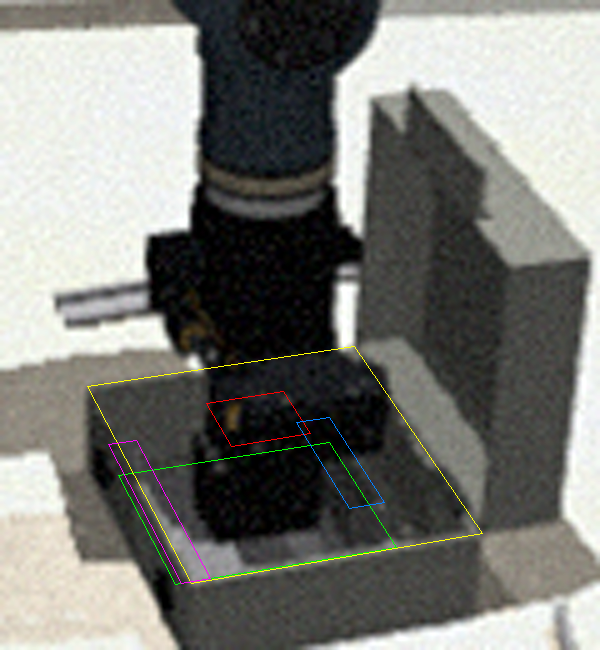

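Emit:
{"api": "move_arm", "payload": {
  "moves": [
    {"hand": 30, "x": -0.05, "y": 0, "z": 0.01, "wx": 0, "wy": 0, "wz": 0},
    {"hand": 30, "x": -0.05, "y": 0, "z": 0.01, "wx": 0, "wy": 0, "wz": 0},
    {"hand": 30, "x": 0, "y": 0, "z": 0.01, "wx": 0, "wy": 0, "wz": 0},
    {"hand": 30, "x": 0, "y": 0, "z": 0, "wx": 0, "wy": 0, "wz": 0}
  ]
}}

```text
time_s: 16.7
position: [0.5472, 0.1568, 0.0393]
tcp_rot: [[-0.982, -0.189, -0.008], [-0.189, 0.982, -0.005], [0.009, -0.003, -1.0]]
force: [-3.6, -3.2, 9.3]
opening: 0.517
```

```bash
python3 -c "
from snap import *
where();bare()
"
```

```text
t 16.7 box mm [-12.   -0.1  39.3] rot [ 0.2  0.5 -0. ] F [-3.6 -3.2  9.3] M [0.1  0.28 0.04] j [  4.9  41.5  97.4  -0.3  41.6 -95.8] op 0.517
bare [-74.7  -0.2  18.5] term [50.3 -0.2 17.4]
```

Emit:
{"api": "move_arm", "payload": {
  "moves": [
    {"hand": 30, "x": 0, "y": 0, "z": -0.03, "wx": 0, "wy": -0.2, "wz": 0},
    {"hand": 30, "x": -0.06, "y": 0, "z": 0, "wx": 0, "wy": -0.2, "wz": 0},
    {"hand": 30, "x": 0, "y": 0, "z": 0, "wx": 0, "wy": 0, "wz": 0}
  ]
}}

```text
time_s: 17.0
position: [0.5478, 0.1571, 0.0392]
tcp_rot: [[-0.982, -0.19, -0.004], [-0.19, 0.982, -0.003], [0.004, -0.003, -1.0]]
force: [-5.1, -3.0, 6.7]
opening: 0.514
```

```bash
python3 -c "
from snap import *
where();bare()
"
```

```text
t 17.0 box mm [-11.4   0.1  39.2] rot [ 0.2  0.2 -0.1] F [-5.1 -3.   6.7] M [-0.07  0.81  0.18] j [  4.9  41.4  97.5  -0.3  41.3 -95.9] op 0.514
bare [-74.   -0.   18.1] term [51.   0.1 17.6]
```

Emit:
{"api": "move_arm", "payload": {
  "moves": [
    {"hand": 30, "x": 0, "y": 0, "z": -0.025, "wx": 0, "wy": 0, "wz": 0},
    {"hand": 46, "x": 0, "y": 0, "z": 0, "wx": 0, "wy": 0, "wz": 0},
    {"hand": 50, "x": 0, "y": 0, "z": 0, "wx": 0, "wy": 0, "wz": 0},
    {"hand": 60, "x": 0, "y": 0, "z": 0, "wx": 0, "wy": 0, "wz": 0},
    {"hand": 70, "x": 0, "y": 0, "z": 0, "wx": 0, "wy": 0, "wz": 0},
    {"hand": 70, "x": 0, "y": 0, "z": 0, "wx": 0, "wy": 0, "wz": 0}
  ]
}}

```text
time_s: 17.6
position: [0.5519, 0.1578, 0.0402]
tcp_rot: [[-0.982, -0.188, 0.005], [-0.188, 0.982, -0.002], [-0.005, -0.003, -1.0]]
force: [-0.0, 0.2, -0.2]
opening: 0.754
```

```bash
python3 -c "
from snap import *
where();bare();snap('g1')
plan([(brot(0),bpos(-20,0,110)),(brot(0),bpos(-20,0,290))])
"
```

```text
t 17.6 box mm [-7.3 -0.  40.2] rot [ 0.2 -0.3  0. ] F [-0.   0.2 -0.2] M [0.01 0.03 0.02] j [  4.9  41.4  97.3  -0.2  41.  -95.8] op 0.754
bare [-69.7  -0.1  18.6] term [55.3 -0.1 19.2]
4 rows: {'x': 0.124, 'y': -0.001, 'z': -0.698, 'wx': -0.04, 'wy': 0.06, 'wz': -0.01}
9 rows: {'x': 0.0, 'y': 0.0, 'z': -0.8, 'wx': 0.0, 'wy': 0.0, 'wz': 0.0}
```

View pics/g1.png

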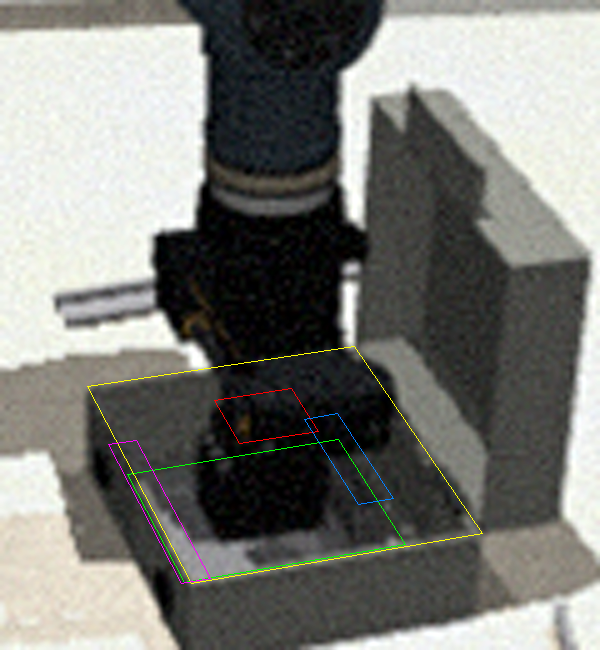

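Emit:
{"api": "move_arm", "payload": {
  "moves": [
    {"hand": 70, "x": 0, "y": 0, "z": -0.3, "wx": 0, "wy": 0, "wz": 0},
    {"hand": 70, "x": 0, "y": 0, "z": -0.5, "wx": 0, "wy": 0, "wz": 0},
    {"hand": 70, "x": 0, "y": 0, "z": -0.8, "wx": 0, "wy": 0, "wz": 0},
    {"hand": 70, "x": 0, "y": 0, "z": -0.8, "wx": 0, "wy": 0, "wz": 0},
    {"hand": 70, "x": 0.1, "y": 0, "z": -0.9, "wx": 0, "wy": 0, "wz": 0},
    {"hand": 40, "x": 0.1, "y": 0, "z": -0.9, "wx": 0, "wy": 0, "wz": 0},
    {"hand": 0, "x": 0.1, "y": 0, "z": -0.9, "wx": 0, "wy": 0, "wz": 0},
    {"hand": 0, "x": 0.1, "y": 0, "z": -0.9, "wx": 0, "wy": 0, "wz": 0},
    {"hand": 0, "x": 0.1, "y": 0, "z": -0.9, "wx": 0, "wy": 0, "wz": 0},
    {"hand": 0, "x": 0, "y": 0, "z": -0.9, "wx": 0, "wy": 0, "wz": 0},
    {"hand": 0, "x": 0, "y": 0, "z": -0.9, "wx": 0, "wy": 0, "wz": 0},
    {"hand": 0, "x": 0, "y": 0, "z": -0.9, "wx": 0, "wy": 0, "wz": 0},
    {"hand": 0, "x": 0, "y": 0, "z": 0, "wx": 0, "wy": 0, "wz": 0}
  ]
}}

```text
time_s: 18.95
position: [0.5402, 0.1561, 0.2848]
tcp_rot: [[-0.982, -0.188, 0.014], [-0.188, 0.982, -0.001], [-0.013, -0.004, -1.0]]
force: [0.7, 0.3, 0.2]
opening: 0.161
```

```bash
python3 - <<'E'
from snap import *
where()
c=vision.capture('side');np.savez('side_h.npz',**c)
P=cloud(c)
# plate points: inside box region
L=loc(P.reshape(-1,3),*BP)
m=(np.abs(L[:,0])<.072)&(np.abs(L[:,1])<.09)&(L[:,2]>.0135)&(L[:,2]<.11)&(c['z_map'].ravel()>0)
Q=L[m]
def f(Q,x,y,yaw,pit,z):
    M=(Q-[x,y,z])@Rz(yaw)@Ry(pit)
    lip=sdf(Q,[-.068,0,.032],[.008,.07,.002]); st=np.minimum(sdf(Q,[.06,.04,.022],[.003,.008,.005]),sdf(Q,[.06,-.04,.022],[.003,.008,.005]))
    return np.minimum(np.minimum(sdf_plate(M,0,0,0),lip),st)
r=least_squares(lambda p:f(Q,*p)*1000,[-.0095,0,0,0,.017],loss='soft_l1',f_scale=2,x_scale=.01)
print(m.sum(),'plate in box',r.x.round(4),'med',np.median(np.abs(r.fun)))
x,y,yaw,pit,z=r.x
T=np.eye(4);T[:3,:3]=Rz(BP[2])@Rz(-0*yaw+yaw)@Ry(pit);T[:3,3]=bpos(x*1000,y*1000,z*1000)
ex=[(w(rect(-.08,.08,-.1,.1,.055),*BP),(0,255,255)),(w(rect(-.076,-.06,-.07,.07,.034),*BP),(255,0,255))]
overlay(c,ex+platepolys(T),280,150,400,260,6,'pics/h1.png');overlay(c,[],280,150,400,260,6,'pics/h2.png')
E
```

```text
t 18.95 box mm [-19.    0.5 284.8] rot [ 0.2 -0.8  0. ] F [0.7 0.3 0.2] M [ 0.05 -0.01 -0.  ] j [  4.8  21.1  87.4  -0.1  70.7 -96. ] op 0.161
1226 plate in box [-0.0097 -0.0022  0.0055  0.0083  0.0159] med 1.1328304975561374
```

View pics/h1.png

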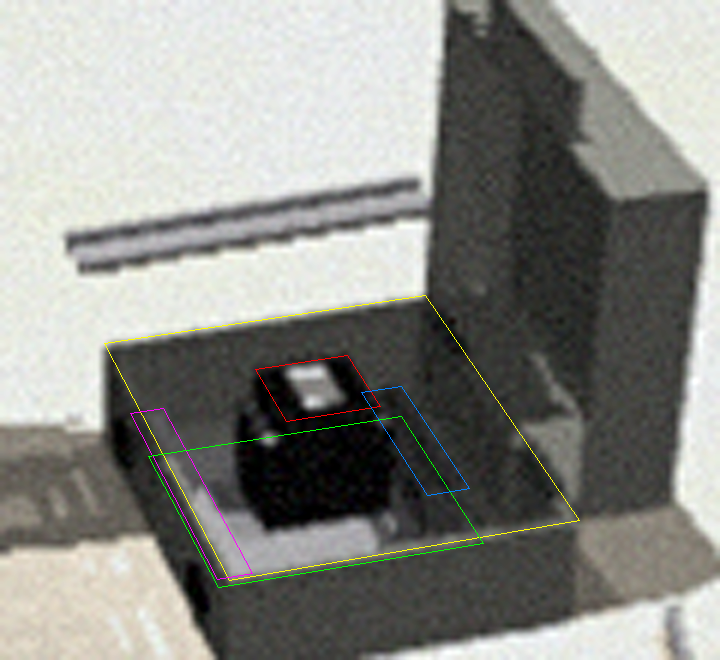

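View pics/h2.png

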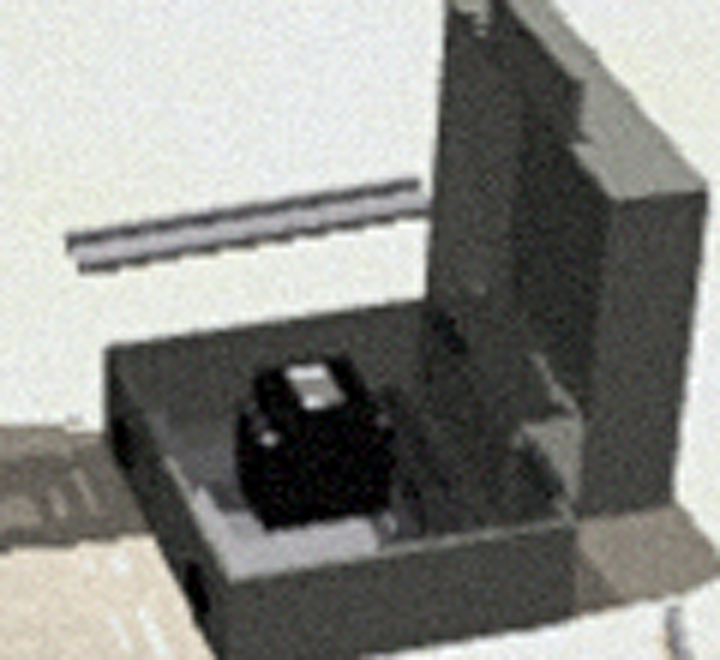

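```bash
cat >> plan.py <<'E'
def CL(a,n,dz=0):
    r=max(173,160+20*np.cos(a)+4)
    return (brot(0),bpos(90-r*np.cos(a)+5*np.sin(a),0,55+r*np.sin(a)+5*np.cos(a)+dz),n)
E
python3 - <<'E'
from plan import *
where()
plan([(brot(0),bpos(120,0,278)),(brot(0),bpos(120,0,228))])
E
```

```text
t 19.0 box mm [-20.2   0.6 282.7] rot [ 0.2 -0.5  0. ] F [ 0.4 -0.2 -0.4] M [0.05 0.03 0.01] j [  4.8  21.2  87.5  -0.1  70.7 -96. ] op 0.115
7 rows: {'x': -0.801, 'y': -0.003, 'z': 0.031, 'wx': -0.03, 'wy': 0.08, 'wz': -0.01}
3 rows: {'x': 0.0, 'y': 0.0, 'z': 0.667, 'wx': 0.0, 'wy': 0.0, 'wz': 0.0}
```

Emit:
{"api": "move_arm", "payload": {
  "moves": [
    {"hand": 0, "x": -0.801, "y": 0, "z": 0.031, "wx": 0, "wy": 0.08, "wz": 0},
    {"hand": 0, "x": -0.801, "y": 0, "z": 0.031, "wx": 0, "wy": 0.08, "wz": 0},
    {"hand": 0, "x": -0.801, "y": 0, "z": 0.031, "wx": 0, "wy": 0.08, "wz": 0},
    {"hand": 0, "x": -0.801, "y": 0, "z": 0.031, "wx": 0, "wy": 0.08, "wz": 0},
    {"hand": 0, "x": -0.801, "y": 0, "z": 0.031, "wx": 0, "wy": 0.08, "wz": 0},
    {"hand": 0, "x": -0.801, "y": 0, "z": 0.031, "wx": 0, "wy": 0.08, "wz": 0},
    {"hand": 0, "x": -0.801, "y": 0, "z": 0.031, "wx": 0, "wy": 0.08, "wz": 0},
    {"hand": 0, "x": 0, "y": 0, "z": 0.3, "wx": 0, "wy": 0, "wz": 0},
    {"hand": 0, "x": 0, "y": 0, "z": 0.6, "wx": 0, "wy": 0, "wz": 0},
    {"hand": 0, "x": 0, "y": 0, "z": 0.6, "wx": 0, "wy": 0, "wz": 0},
    {"hand": 0, "x": 0, "y": 0, "z": 0.45, "wx": 0, "wy": 0, "wz": 0},
    {"hand": 0, "x": 0, "y": 0, "z": 0, "wx": 0, "wy": 0, "wz": 0}
  ]
}}

```text
time_s: 20.2
position: [0.6731, 0.1817, 0.2229]
tcp_rot: [[-0.982, -0.188, -0.011], [-0.188, 0.982, -0.005], [0.012, -0.002, -1.0]]
force: [-0.7, 0.2, -0.4]
opening: 0.008
```

```bash
python3 - <<'E'
from snap import *
where()
c=vision.capture('side');overlay(c,[],270,110,410,260,5,'pics/i1.png')
plan([CL(1.6,3)]+[CL(a,4) for a in (1.4,1.2,1.0,.8,.6,.45,.3,.2)])
E
```

```text
t 20.2 box mm [116.3   0.6 222.9] rot [0.1 0.7 0. ] F [-0.7  0.2 -0.4] M [ 0.03  0.06 -0.05] j [  6.   36.3  70.   -0.2  74.4 -94.8] op 0.008
3 rows: {'x': 0.232, 'y': -0.006, 'z': -0.043, 'wx': -0.05, 'wy': -0.17, 'wz': -0.01}
4 rows: {'x': 0.345, 'y': 0.0, 'z': 0.014, 'wx': 0.0, 'wy': 0.0, 'wz': 0.0}
4 rows: {'x': 0.336, 'y': 0.0, 'z': 0.083, 'wx': 0.0, 'wy': 0.0, 'wz': 0.0}
4 rows: {'x': 0.322, 'y': -0.0, 'z': 0.133, 'wx': 0.0, 'wy': 0.0, 'wz': 0.0}
4 rows: {'x': 0.301, 'y': 0.0, 'z': 0.187, 'wx': 0.0, 'wy': 0.0, 'wz': 0.0}
4 rows: {'x': 0.258, 'y': 0.0, 'z': 0.251, 'wx': 0.0, 'wy': 0.0, 'wz': 0.0}
4 rows: {'x': 0.156, 'y': -0.0, 'z': 0.224, 'wx': 0.0, 'wy': 0.0, 'wz': 0.0}
4 rows: {'x': 0.117, 'y': -0.0, 'z': 0.248, 'wx': 0.0, 'wy': 0.0, 'wz': 0.0}
4 rows: {'x': 0.055, 'y': -0.0, 'z': 0.175, 'wx': 0.0, 'wy': 0.0, 'wz': 0.0}
```

View pics/i1.png

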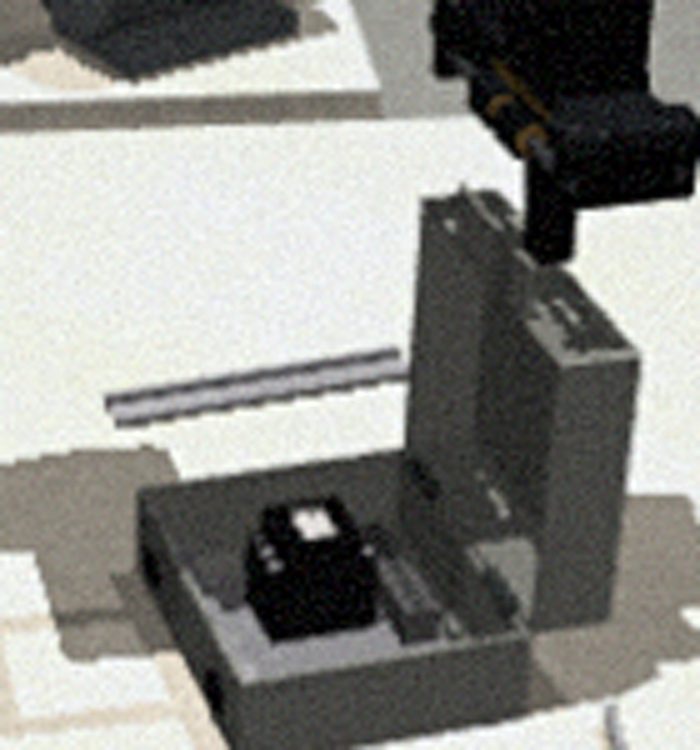

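Emit:
{"api": "move_arm", "payload": {
  "moves": [
    {"hand": 0, "x": 0.232, "y": -0.006, "z": -0.05, "wx": 0, "wy": -0.17, "wz": 0},
    {"hand": 0, "x": 0.232, "y": -0.006, "z": -0.05, "wx": 0, "wy": -0.17, "wz": 0},
    {"hand": 0, "x": 0.232, "y": -0.006, "z": -0.05, "wx": 0, "wy": -0.17, "wz": 0},
    {"hand": 0, "x": 0.345, "y": 0, "z": 0.014, "wx": 0, "wy": 0, "wz": 0},
    {"hand": 0, "x": 0.345, "y": 0, "z": 0.014, "wx": 0, "wy": 0, "wz": 0},
    {"hand": 0, "x": 0.345, "y": 0, "z": 0.014, "wx": 0, "wy": 0, "wz": 0},
    {"hand": 0, "x": 0.345, "y": 0, "z": 0.014, "wx": 0, "wy": 0, "wz": 0},
    {"hand": 0, "x": 0.336, "y": 0, "z": 0.083, "wx": 0, "wy": 0, "wz": 0},
    {"hand": 0, "x": 0.336, "y": 0, "z": 0.083, "wx": 0, "wy": 0, "wz": 0}
  ]
}}

```text
time_s: 21.15
position: [0.6075, 0.1685, 0.224]
tcp_rot: [[-0.982, -0.188, 0.004], [-0.188, 0.982, -0.002], [-0.003, -0.003, -1.0]]
force: [2.3, -0.0, 2.7]
opening: 0.006
```

```bash
python3 - <<'E'
from snap import *
where()
c=vision.capture('side');overlay(c,[],270,110,410,260,5,'pics/i2.png')
plan([CL(1.2,2)]+[CL(a,4) for a in (1.0,.8,.6,.45,.3,.2)])
E
```

```text
t 21.15 box mm [ 4.94e+01 -1.00e-01  2.24e+02] rot [ 0.2 -0.2  0. ] F [ 2.3 -0.   2.7] M [ 0.07 -0.35  0.02] j [  5.4  30.5  81.3  -0.2  68.  -95.4] op 0.006
2 rows: {'x': 0.307, 'y': -0.001, 'z': 0.106, 'wx': -0.08, 'wy': -0.01, 'wz': -0.01}
4 rows: {'x': 0.322, 'y': -0.0, 'z': 0.133, 'wx': 0.0, 'wy': 0.0, 'wz': 0.0}
4 rows: {'x': 0.301, 'y': 0.0, 'z': 0.187, 'wx': 0.0, 'wy': 0.0, 'wz': 0.0}
4 rows: {'x': 0.258, 'y': 0.0, 'z': 0.251, 'wx': 0.0, 'wy': 0.0, 'wz': 0.0}
4 rows: {'x': 0.156, 'y': -0.0, 'z': 0.224, 'wx': 0.0, 'wy': 0.0, 'wz': 0.0}
4 rows: {'x': 0.117, 'y': -0.0, 'z': 0.248, 'wx': 0.0, 'wy': 0.0, 'wz': 0.0}
4 rows: {'x': 0.055, 'y': -0.0, 'z': 0.175, 'wx': 0.0, 'wy': 0.0, 'wz': 0.0}
```

View pics/i2.png

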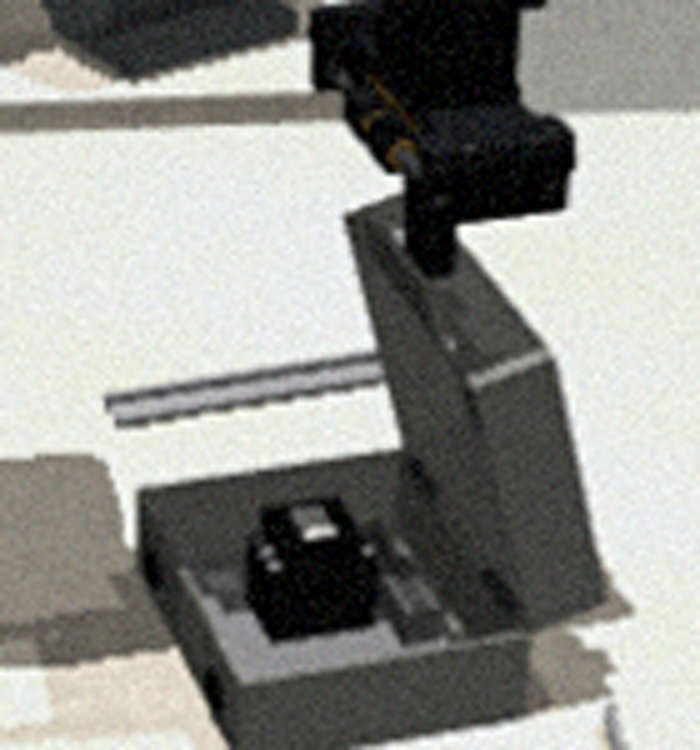

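Emit:
{"api": "move_arm", "payload": {
  "moves": [
    {"hand": 0, "x": 0.307, "y": 0, "z": 0.1, "wx": 0, "wy": 0, "wz": 0},
    {"hand": 0, "x": 0.307, "y": 0, "z": 0.1, "wx": 0, "wy": 0, "wz": 0},
    {"hand": 0, "x": 0.322, "y": 0, "z": 0.133, "wx": 0, "wy": 0, "wz": 0},
    {"hand": 0, "x": 0.322, "y": 0, "z": 0.133, "wx": 0, "wy": 0, "wz": 0},
    {"hand": 0, "x": 0.322, "y": 0, "z": 0.133, "wx": 0, "wy": 0, "wz": 0},
    {"hand": 0, "x": 0.322, "y": 0, "z": 0.133, "wx": 0, "wy": 0, "wz": 0},
    {"hand": 0, "x": 0.301, "y": 0, "z": 0.187, "wx": 0, "wy": 0, "wz": 0},
    {"hand": 0, "x": 0.301, "y": 0, "z": 0.187, "wx": 0, "wy": 0, "wz": 0},
    {"hand": 0, "x": 0.301, "y": 0, "z": 0.187, "wx": 0, "wy": 0, "wz": 0},
    {"hand": 0, "x": 0.301, "y": 0, "z": 0.187, "wx": 0, "wy": 0, "wz": 0}
  ]
}}

```text
time_s: 22.2
position: [0.5315, 0.1539, 0.1863]
tcp_rot: [[-0.982, -0.188, 0.004], [-0.188, 0.982, -0.002], [-0.003, -0.003, -1.0]]
force: [2.3, -0.1, 0.1]
opening: 0.008
```

```bash
python3 - <<'E'
from snap import *
where()
c=vision.capture('side');overlay(c,[],270,110,410,260,5,'pics/i3.png')
plan([CL(a,4) for a in (.6,.45,.3,.2,.1,0.03)])
E
```

```text
t 22.2 box mm [-28.   -0.  186.3] rot [ 0.2 -0.2  0. ] F [ 2.3 -0.1  0.1] M [ 0.13 -0.37  0.01] j [  4.7  27.3  94.8  -0.2  57.7 -96.1] op 0.008
4 rows: {'x': 0.258, 'y': -0.002, 'z': 0.244, 'wx': -0.03, 'wy': -0.02, 'wz': -0.01}
4 rows: {'x': 0.156, 'y': -0.0, 'z': 0.224, 'wx': 0.0, 'wy': 0.0, 'wz': 0.0}
4 rows: {'x': 0.117, 'y': -0.0, 'z': 0.248, 'wx': 0.0, 'wy': 0.0, 'wz': 0.0}
4 rows: {'x': 0.055, 'y': -0.0, 'z': 0.175, 'wx': 0.0, 'wy': 0.0, 'wz': 0.0}
4 rows: {'x': 0.035, 'y': 0.0, 'z': 0.18, 'wx': 0.0, 'wy': 0.0, 'wz': 0.0}
4 rows: {'x': 0.013, 'y': 0.0, 'z': 0.128, 'wx': 0.0, 'wy': 0.0, 'wz': 0.0}
```

View pics/i3.png

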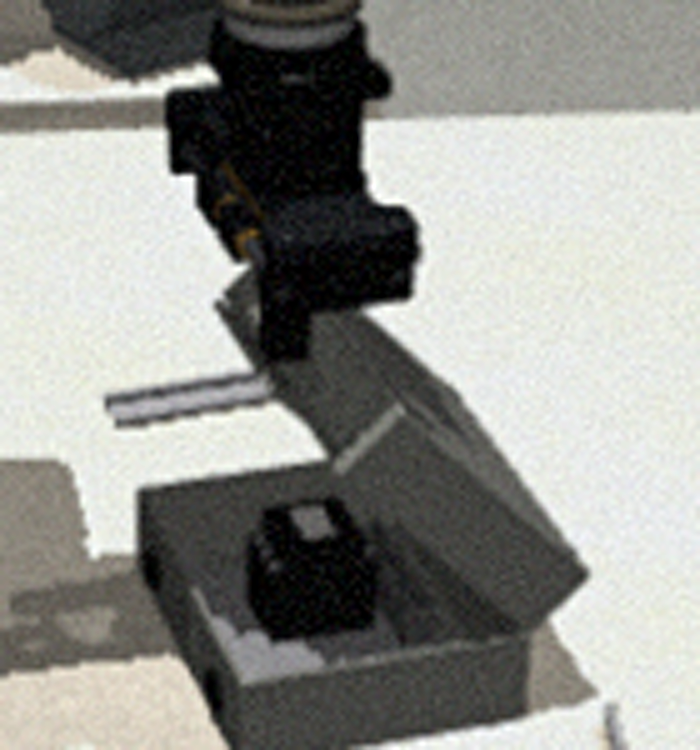

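Emit:
{"api": "move_arm", "payload": {
  "moves": [
    {"hand": 0, "x": 0.258, "y": 0, "z": 0.244, "wx": 0, "wy": 0, "wz": 0},
    {"hand": 0, "x": 0.258, "y": 0, "z": 0.244, "wx": 0, "wy": 0, "wz": 0},
    {"hand": 0, "x": 0.258, "y": 0, "z": 0.244, "wx": 0, "wy": 0, "wz": 0},
    {"hand": 0, "x": 0.258, "y": 0, "z": 0.244, "wx": 0, "wy": 0, "wz": 0},
    {"hand": 0, "x": 0.156, "y": 0, "z": 0.224, "wx": 0, "wy": 0, "wz": 0},
    {"hand": 0, "x": 0.156, "y": 0, "z": 0.224, "wx": 0, "wy": 0, "wz": 0},
    {"hand": 0, "x": 0.156, "y": 0, "z": 0.224, "wx": 0, "wy": 0, "wz": 0},
    {"hand": 0, "x": 0.156, "y": 0, "z": 0.224, "wx": 0, "wy": 0, "wz": 0},
    {"hand": 0, "x": 0.117, "y": 0, "z": 0.248, "wx": 0, "wy": 0, "wz": 0},
    {"hand": 0, "x": 0.117, "y": 0, "z": 0.248, "wx": 0, "wy": 0, "wz": 0},
    {"hand": 0, "x": 0.117, "y": 0, "z": 0.248, "wx": 0, "wy": 0, "wz": 0},
    {"hand": 0, "x": 0.117, "y": 0, "z": 0.248, "wx": 0, "wy": 0, "wz": 0}
  ]
}}

```text
time_s: 23.45
position: [0.48, 0.1438, 0.1145]
tcp_rot: [[-0.982, -0.188, 0.004], [-0.188, 0.982, -0.002], [-0.003, -0.003, -1.0]]
force: [0.6, -0.5, 1.2]
opening: 0.002
```

```bash
python3 - <<'E'
from snap import *
where()
c=vision.capture('side');overlay(c,[],270,110,410,260,5,'pics/i4.png')
plan([CL(.2,4),CL(.1,5),CL(0.03,5),CL(0,4)])
E
```

```text
t 23.45 box mm [-80.5  -0.2 114.5] rot [ 0.2 -0.2  0. ] F [ 0.6 -0.5  1.2] M [ 0.04 -0.17  0.05] j [  4.   30.4 105.6  -0.2  43.8 -96.7] op 0.002
4 rows: {'x': 0.071, 'y': 0.001, 'z': 0.172, 'wx': -0.04, 'wy': 0.0, 'wz': -0.01}
5 rows: {'x': 0.028, 'y': 0.0, 'z': 0.144, 'wx': 0.0, 'wy': 0.0, 'wz': 0.0}
5 rows: {'x': 0.01, 'y': 0.0, 'z': 0.103, 'wx': 0.0, 'wy': 0.0, 'wz': 0.0}
4 rows: {'x': 0.002, 'y': -0.0, 'z': 0.055, 'wx': 0.0, 'wy': 0.0, 'wz': 0.0}
```

View pics/i4.png

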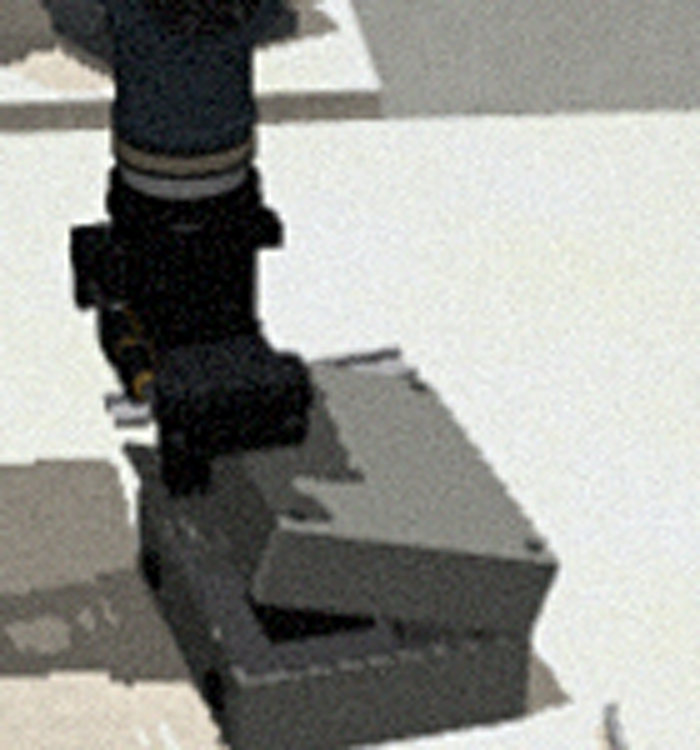

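Emit:
{"api": "move_arm", "payload": {
  "moves": [
    {"hand": 0, "x": 0.071, "y": 0, "z": 0.172, "wx": 0, "wy": 0, "wz": 0},
    {"hand": 0, "x": 0.071, "y": 0, "z": 0.172, "wx": 0, "wy": 0, "wz": 0},
    {"hand": 0, "x": 0.071, "y": 0, "z": 0.172, "wx": 0, "wy": 0, "wz": 0},
    {"hand": 0, "x": 0.071, "y": 0, "z": 0.172, "wx": 0, "wy": 0, "wz": 0},
    {"hand": 0, "x": 0.028, "y": 0, "z": 0.144, "wx": 0, "wy": 0, "wz": 0},
    {"hand": 0, "x": 0.028, "y": 0, "z": 0.144, "wx": 0, "wy": 0, "wz": 0},
    {"hand": 0, "x": 0.028, "y": 0, "z": 0.144, "wx": 0, "wy": 0, "wz": 0},
    {"hand": 0, "x": 0.028, "y": 0, "z": 0.144, "wx": 0, "wy": 0, "wz": 0},
    {"hand": 0, "x": 0.028, "y": 0, "z": 0.144, "wx": 0, "wy": 0, "wz": 0},
    {"hand": 0, "x": 0.01, "y": 0, "z": 0.103, "wx": 0, "wy": 0, "wz": 0},
    {"hand": 0, "x": 0.01, "y": 0, "z": 0.103, "wx": 0, "wy": 0, "wz": 0},
    {"hand": 0, "x": 0.01, "y": 0, "z": 0.103, "wx": 0, "wy": 0, "wz": 0}
  ]
}}

```text
time_s: 24.7
position: [0.4692, 0.1416, 0.0719]
tcp_rot: [[-0.982, -0.188, 0.004], [-0.188, 0.982, -0.002], [-0.003, -0.003, -1.0]]
force: [0.1, 0.5, 0.3]
opening: 0.006
```

```bash
python3 - <<'E'
from snap import *
where()
plan([CL(0.03,4),CL(0,4)])
E
```

```text
t 24.7 box mm [-91.5  -0.3  71.9] rot [ 0.2 -0.2  0. ] F [0.1 0.5 0.3] M [ 0.03 -0.    0.  ] j [  3.8  34.4 108.7  -0.2  36.7 -96.9] op 0.006
4 rows: {'x': 0.023, 'y': 0.003, 'z': 0.063, 'wx': -0.04, 'wy': 0.05, 'wz': -0.01}
4 rows: {'x': 0.002, 'y': -0.0, 'z': 0.055, 'wx': 0.0, 'wy': 0.0, 'wz': 0.0}
```

Emit:
{"api": "move_arm", "payload": {
  "moves": [
    {"hand": 0, "x": 0.01, "y": 0, "z": 0.063, "wx": 0, "wy": 0, "wz": 0},
    {"hand": 0, "x": 0.01, "y": 0, "z": 0.063, "wx": 0, "wy": 0, "wz": 0},
    {"hand": 0, "x": 0.01, "y": 0, "z": 0.063, "wx": 0, "wy": 0, "wz": 0},
    {"hand": 0, "x": 0.01, "y": 0, "z": 0.063, "wx": 0, "wy": 0, "wz": 0},
    {"hand": 0, "x": 0, "y": 0, "z": 0.055, "wx": 0, "wy": 0, "wz": 0},
    {"hand": 0, "x": 0, "y": 0, "z": 0.055, "wx": 0, "wy": 0, "wz": 0}
  ]
}}

```text
time_s: 25.3
position: [0.4684, 0.1414, 0.063]
tcp_rot: [[-0.982, -0.188, 0.004], [-0.188, 0.982, -0.002], [-0.003, -0.003, -1.0]]
force: [0.2, -0.3, 0.7]
opening: 0.007
```

```bash
python3 - <<'E'
from snap import *
where()
c=vision.capture('side');overlay(c,[],270,110,410,260,5,'pics/i5.png')
E
```

```text
t 25.3 box mm [-92.3  -0.4  63. ] rot [ 0.2 -0.2  0. ] F [ 0.2 -0.3  0.7] M [ 0.1  -0.03  0.01] j [  3.8  35.4 109.   -0.2  35.3 -96.9] op 0.007
```

View pics/i5.png

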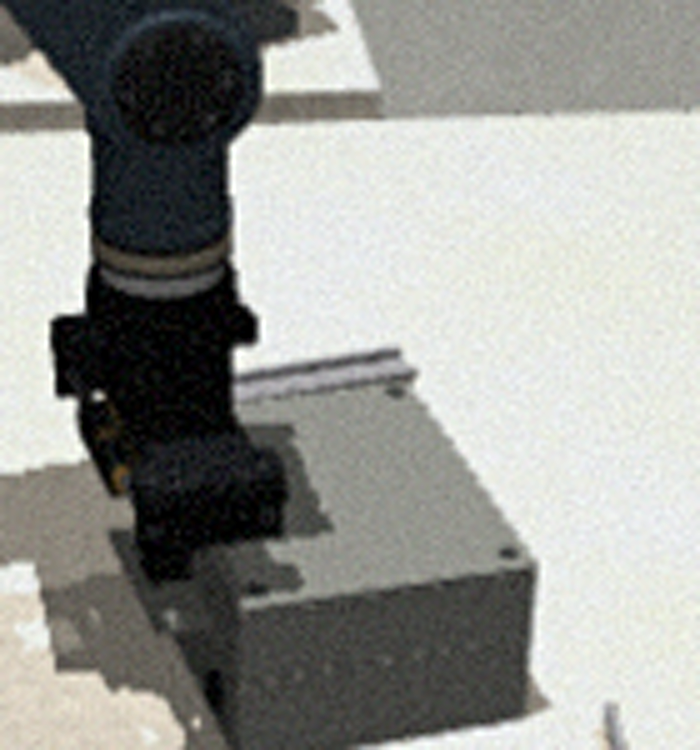

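Nearly shut. I press on slowly until the force rises.

Emit:
{"api": "move_arm", "payload": {
  "moves": [
    {"hand": 0, "x": 0, "y": 0, "z": 0.04, "wx": 0, "wy": 0, "wz": 0},
    {"hand": 0, "x": 0, "y": 0, "z": 0.04, "wx": 0, "wy": 0, "wz": 0},
    {"hand": 0, "x": 0, "y": 0, "z": 0.04, "wx": 0, "wy": 0, "wz": 0},
    {"hand": 0, "x": 0, "y": 0, "z": 0.02, "wx": 0, "wy": 0, "wz": 0}
  ]
}}

```text
time_s: 25.75
position: [0.4683, 0.1414, 0.0603]
tcp_rot: [[-0.982, -0.188, 0.004], [-0.188, 0.982, -0.002], [-0.003, -0.003, -1.0]]
force: [-1.1, 0.1, 13.5]
opening: 0.005
```

```bash
python3 -c "
from plan import *
where()"
```

```text
t 25.75 box mm [-92.5  -0.4  60.3] rot [ 0.2 -0.2  0. ] F [-1.1  0.1 13.5] M [-0.08  0.4   0.03] j [  3.8  35.7 109.1  -0.2  35.  -96.9] op 0.005
```

Emit:
{"api": "move_arm", "payload": {
  "moves": [
    {"hand": 0, "x": 0, "y": 0, "z": -0.1, "wx": 0, "wy": 0, "wz": 0},
    {"hand": 0, "x": 0, "y": 0, "z": -0.3, "wx": 0, "wy": 0, "wz": 0},
    {"hand": 0, "x": 0, "y": 0, "z": -0.7, "wx": 0, "wy": 0, "wz": 0},
    {"hand": 0, "x": 0, "y": 0, "z": -0.9, "wx": 0, "wy": 0, "wz": 0},
    {"hand": 0, "x": 0, "y": 0, "z": -0.9, "wx": 0, "wy": 0, "wz": 0},
    {"hand": 0, "x": 0, "y": 0, "z": -0.9, "wx": 0, "wy": 0, "wz": 0},
    {"hand": 0, "x": 0, "y": 0, "z": -0.9, "wx": 0, "wy": 0, "wz": 0},
    {"hand": 0, "x": 0, "y": -0.5, "z": -0.9, "wx": 0, "wy": 0, "wz": 0},
    {"hand": 0, "x": 0, "y": -0.9, "z": -0.5, "wx": 0, "wy": 0, "wz": 0},
    {"hand": 0, "x": 0, "y": -0.9, "z": 0, "wx": 0, "wy": 0, "wz": 0},
    {"hand": 0, "x": 0, "y": -0.9, "z": 0, "wx": 0, "wy": 0, "wz": 0},
    {"hand": 0, "x": 0, "y": -0.9, "z": 0, "wx": 0, "wy": 0, "wz": 0},
    {"hand": 0, "x": 0, "y": -0.9, "z": 0, "wx": 0, "wy": 0, "wz": 0},
    {"hand": 0, "x": 0, "y": 0, "z": 0, "wx": 0, "wy": 0, "wz": 0}
  ]
}}

```text
time_s: 27.15
position: [0.4921, 0.0168, 0.2127]
tcp_rot: [[-0.983, -0.185, 0.005], [-0.185, 0.983, -0.003], [-0.004, -0.004, -1.0]]
force: [-0.2, 0.3, 0.7]
opening: 0.005
```

```bash
python3 - <<'E'
from snap import *
where()
c=vision.capture('side');t=vision.capture('top')
cv2.imwrite('pics/j_side.png',c['image'][:,:,::-1]);cv2.imwrite('pics/j_top.png',t['image'][:,:,::-1])
out=[]
for d in(t,c):
    P=cloud(d);L=loc(P,*BP);m=(d['z_map']>0)&(L[...,0]<.1)&(L[...,0]>-.13)&(np.abs(L[...,1])<.12)&(P[...,2]>.012)&(P[...,2]<.13);out.append(P[m])
r=fit(sdf_box,out,[*BP,.02]);print(r.x.round(4))
print([round(float(np.median(np.abs(sdf_box(o,*r.x[:4])))),4) for o in out])
overlay(c,boxpolys(r.x[:4]),280,160,390,260,6,'pics/j1.png')
E
```

```text
t 27.15 box mm [ -92.6 -127.2  212.7] rot [ 0.2 -0.2  0.2] F [-0.2  0.3  0.7] M [0.04 0.04 0.  ] j [-1.100e+01  2.070e+01  1.016e+02 -1.000e-01  5.730e+01 -1.116e+02] op 0.005
[ 0.5585  0.159   0.1913  0.0022  0.0009 -0.0019]
[0.0017, 0.0016]
```

View pics/j_side.png

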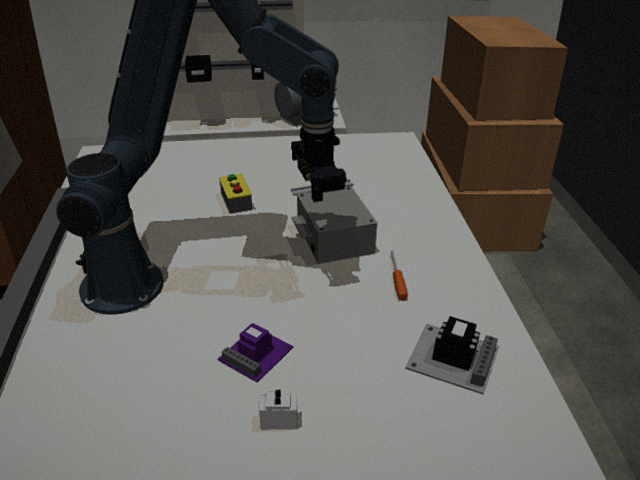

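View pics/j1.png

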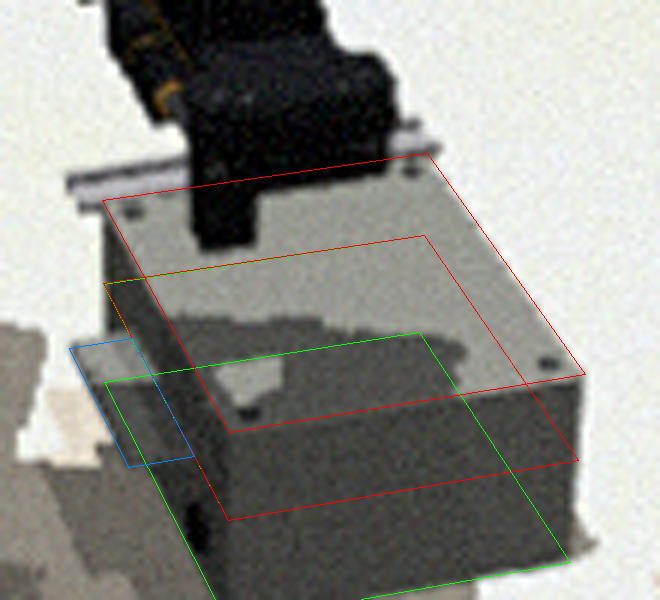

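The lid is shut (fit 0.002 rad, outline matches), the robot is clear of everything, and the bystanders sit at the same pixels as in the first picture.

```bash
python3 -c "
from rig import order
print(order.hand_in())"
```

```text
the job is handed in; nothing more can be done
None
```

The job is done and handed in at about 27 s on the robot's clock.

- **Lid up:** I raised the lid by its tab with the closed fingers to about 91°. It stayed there on its own.
- **Plate in:** I gripped the small grey plate by its contactor and slid its bare edge under the middle of the lip at a 15° tilt. I then lowered the terminal edge slowly onto the rests and let go. Releasing it freed a few mm of arm flex, so I checked the plate's position again afterwards.
- **Lid down:** I brought the lid back by the tab and pressed until the force rose to 13.5 N with the tip at 60.3 mm; the tab top is at 60 mm when shut.

**Last checks**
- **Plate:** before closing, the side-camera fit put its bare edge at x of about -72 mm and y of about -2 mm. It was flat to about 0.5°, with its underside at about 16 mm against the nominal 17 mm.
- **Lid:** after closing, the fit gave 0.002 rad, so it is shut.
- **Other things:** in the side picture the bystanders and the other two plates looked unmoved, and the robot was touching nothing. I saved the final top picture but did not look at it.
- **Disagreements:** the two cameras differed by up to about 4 mm in the box's y position. The joint reading before release put the bare edge at about -74 mm, against -72 mm from the camera. Both values are within the plate's 8 mm of play.

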